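# Sort the ratchet clamps, shut from open, into two bench bays

## Task

Sort the three small steel ratchet clamps lying between the two plywood bays: slide each clamp whose jaws stand open wholly into the bay on the robot's left, and each clamp that is ratcheted shut wholly into the bay on its right. Push them along the bench without picking them up, and gently, so that the open ones stay open and the shut ones stay shut; leave the marker, tape roll and tape measure where they are.

Things in the scene. Friction and masses are not known exactly. Their poses are not given: they have to be found in the camera images.
- clamp_1: Plain steel ratchet clamp lying flat: two crossed arms on a hinge pin, like a hemostat. 81 mm long (34 ahead of the pin, 47 behind), 45 mm wide shut, 64 to 72 open; arms 10 mm high, jaws 12, pin 14. About 0.09 kg. Origin: pin axis, underside. x: to the jaws; z: up; y: side of loop a. Starts between the bays, length within 15 degrees of world x; the three lie in a row along x in any order, each free to slide sideways.
- clamp_1_arm (a joint): Opening angle of arm b of clamp_1 about the pin, rad. 0 to 0.03: ratcheted shut (jaws touch, handles together). 0.60 to 0.80: open (jaws apart, handles spread, X shape). Ratchet friction (0.05 N m) holds the angle through gentle pushing (1 N slides a clamp); a squeeze or a hard knock against a wall changes it.
- clamp_1_loop_a (a point): Centre of the finger loop (22 mm outside diameter) of arm a, 37 mm from the pin, on clamp_1.
- clamp_1_loop_b (a point): Centre of the finger loop of arm b (the arm that the joint turns), 37 mm from the pin, on clamp_1.
- clamp_1_tip_a (a point): Tip of the jaw of arm a, 34 mm from the pin, on clamp_1.
- clamp_1_tip_b (a point): Tip of the jaw of arm b, 34 mm from the pin, on clamp_1.
- clamp_2: Plain steel ratchet clamp lying flat: two crossed arms on a hinge pin, like a hemostat. 81 mm long (34 ahead of the pin, 47 behind), 45 mm wide shut, 64 to 72 open; arms 10 mm high, jaws 12, pin 14. About 0.09 kg. Origin: pin axis, underside. x: to the jaws; z: up; y: side of loop a. Starts between the bays, length within 15 degrees of world x; the three lie in a row along x in any order, each free to slide sideways.
- clamp_2_arm (a joint): Opening angle of arm b of clamp_2 about the pin, rad. 0 to 0.03: ratcheted shut (jaws touch, handles together). 0.60 to 0.80: open (jaws apart, handles spread, X shape). Ratchet friction (0.05 N m) holds the angle through gentle pushing (1 N slides a clamp); a squeeze or a hard knock against a wall changes it.
- clamp_2_loop_a (a point): Centre of the finger loop (22 mm outside diameter) of arm a, 37 mm from the pin, on clamp_2.
- clamp_2_loop_b (a point): Centre of the finger loop of arm b (the arm that the joint turns), 37 mm from the pin, on clamp_2.
- clamp_2_tip_a (a point): Tip of the jaw of arm a, 34 mm from the pin, on clamp_2.
- clamp_2_tip_b (a point): Tip of the jaw of arm b, 34 mm from the pin, on clamp_2.
- clamp_3: Plain steel ratchet clamp lying flat: two crossed arms on a hinge pin, like a hemostat. 81 mm long (34 ahead of the pin, 47 behind), 45 mm wide shut, 64 to 72 open; arms 10 mm high, jaws 12, pin 14. About 0.09 kg. Origin: pin axis, underside. x: to the jaws; z: up; y: side of loop a. Starts between the bays, length within 15 degrees of world x; the three lie in a row along x in any order, each free to slide sideways.
- clamp_3_arm (a joint): Opening angle of arm b of clamp_3 about the pin, rad. 0 to 0.03: ratcheted shut (jaws touch, handles together). 0.60 to 0.80: open (jaws apart, handles spread, X shape). Ratchet friction (0.05 N m) holds the angle through gentle pushing (1 N slides a clamp); a squeeze or a hard knock against a wall changes it.
- clamp_3_loop_a (a point): Centre of the finger loop (22 mm outside diameter) of arm a, 37 mm from the pin, on clamp_3.
- clamp_3_loop_b (a point): Centre of the finger loop of arm b (the arm that the joint turns), 37 mm from the pin, on clamp_3.
- clamp_3_tip_a (a point): Tip of the jaw of arm a, 34 mm from the pin, on clamp_3.
- clamp_3_tip_b (a point): Tip of the jaw of arm b, 34 mm from the pin, on clamp_3.
- bay_left: Three-sided plywood bay fixed to the bench on the robot's left (+y, as the robot sees it), for the open clamps. Walls 26 mm high, 14 mm thick; no floor or sill, so clamps slide straight in. Origin: middle of the open mouth, at bench height. The inside runs 110 mm from the mouth along its +y axis to the back wall, and 165 mm either way along its x. The mouth faces the other bay.
- bay_right: Three-sided plywood bay fixed to the bench on the robot's right (-y, as the robot sees it), for the shut clamps. Walls 26 mm high, 14 mm thick; no floor or sill, so clamps slide straight in. Origin: middle of the open mouth, at bench height. The inside runs 110 mm from the mouth along its -y axis to the back wall, and 165 mm either way along its x. The mouth faces the other bay.
- marker: Bystander: black marker pen, 130 mm long, 15 mm thick, lying along y beyond the clamps as the robot sees them. Origin: underside centre.
- tape_roll: Bystander: roll of white tape lying flat, 80 mm across, 18 mm high, to the left of the left bay. Origin: underside centre.
- tape_measure: Bystander: tape measure, 58x73x35 mm, to the left of the left bay. Origin: underside centre.
Not all that is in view belongs to the job. Leave any orange look-alike of the clamp_3 alone.

How it is judged:
By the outcome, as a careful person would: the job done as asked, in the order asked, and still so for the second after the job is handed in, with the robot touching nothing.
It also fails if it takes over 51 s, if anything falls off the work surface, if the arm or the gripper's body presses on something with over 40 N, if the wrist force passes 120 N, or if a joint passes its speed limit or range.

## Robot

A 6-joint arm with a two-finger parallel gripper is mounted at the origin on a cart in front of the work surface, level with it; the furniture and walls round the work are solid. World frame = base frame: x ahead of the robot, y to its left, z up, the work surface at z = 0. Lengths are in mm, angles in degrees, forces in N, time in s.
With the tool pointing down it reaches from about 350 to 850 mm from the base axis. Payload 8.1 kg.
Tool frame: the origin (TCP) lies at the very end of the fingers, on their centre line; the grasp point (between the pads) lies 19 mm behind it; x points along the fingers, y is the direction in which the jaws open and shut, and the axes are right-handed (so a half turn about x gives the same grasp; the last joint's range is limited). The gripper opens to 93 mm and grips with 3 to 60 N. Pads are 15 mm wide; open, the fingers measure 128 mm over their backs; the gripper's body (75 mm by 188 mm) begins 65 mm behind the grasp point.
Start: joints at [59.966, 7.471, 85.268, -0, 87.261, -4.893], TCP at [254.892, 543.171, 179.135] pointing down, gripper open.
Joint ranges: [-169.43, 169.43], [-51.17, 129.36], [1.28, 143.12], [-76.62, 256.62], [0, 156.53], [-152.29, 152.29]. Speed limits (degrees/s): [136.94, 136.94, 159.86, 180, 180, 180].

## Interface

Orientations are given as [roll, pitch, yaw] about the fixed x, y, z axes, in that order (R = Rz(yaw) Ry(pitch) Rx(roll)).
In Python, from rig import ctrl gives the robot as it stands. The module is installed in compiled form; this text tells all that it offers.
- The arm moves only by the tool jog_arm, never from a script. Its argument "motion" is one flat list of numbers, 5 for each row, row after row: the opening, from 0 (shut) to 1 (fully open), then the shift along the tool's x, y, z in units of 0.04 m (1.0 is 0.04 m), then the turn about the tool's x in units of 4 degrees (1.0 is 4 degrees). In form: [hand, x, y, z, turn, hand, x, y, z, turn, ...]. A call has 1 to 5 rows; each row shifts and turns the commanded pose from where the row before left it, along the tool's axes as they then stand; what a row does not reach is not made up. A row lasts 1/12 s, in which the tool goes at most 41.7 mm and 7.16 degrees, less where a joint would pass 70% of its speed; a pose out of reach is approached as far as the arm can. A call with a number of a shift or a turn outside -1 to 1 is refused whole. A call with a gripper value outside its range is refused whole. The fingers move at their own pace and stop on an object; "newtons" is the grip in N (left out, the last holds). Time passes only in rows, so rows that do not move let the fingers close. It gives the time, the measured TCP pose, the force and the opening at its end, in the units of the state.
- ctrl.observe(): the state, without advancing time (a new reading comes with each control period).
- ctrl.capture(name): name is "side" or "top"; returns (picture, depth): 420x560x3 uint8, red, green, blue; 420x560 float32, mm along the optical axis (not along the pixel's ray), 0 where there is no reading.
- ctrl.camera_model(name): a dict with "fx", "fy", "cx", "cy" (pixels), "rvec" (rotation vector, rad) and "tvec" (3), from world to camera coordinates, as OpenCV has them. Camera axes: x right, y down, z forward; pixel columns grow to the right and rows downward; lengths in mm; the calibration is good to about 2 mm. A picture is of the moment at which its call begins. camera_model takes no time and is no camera call.
- ctrl.job_done(): hands the job in, once; it reports no verdict.
The state is a dict: "clock": time; "qpos": joint angles; "joint_vel": joint speeds; "tau": joint torques, N m; "eef_pos": TCP position; "eef_rot": TCP orientation; "ft_force": force on the tool from outside, world axes, zero at the start; "torque": the same for the moment, N m; "gripper_width": finger opening in mm.
Only numpy, scipy, OpenCV 4.12 (cv2) and the standard library are available. Lean on these libraries where they do the work, as an engineer would, in place of code of your own. Each camera call takes 0.05 s, during which the arm holds its last target.

## Working session

There is one attempt and no reset: what is moved stays moved. The work goes in short steps, Python scripts to look and compute and a tool call to move; the robot and the scene stay as the last step left them, time stands still between calls to the robot, and variables do not carry over. Pictures are saved under pics/ and viewed, and the job is handed in when it is done.

Besides the shell and the picture viewer there is one more tool, called as name(argument=value, ...), one argument or row to a line, values as JSON. jog_arm: Moves the arm, as the interface text tells. Its arguments: {"type":"object","properties":{"motion":{"type":"array"},"newtons":{"type":"number"}},"required":["motion"]}

```bash
mkdir -p pics; cat > h.py <<'E'
import numpy as np,cv2
from rig import ctrl
def cap(n,f):
    im,d=ctrl.capture(n); cv2.imwrite(f'pics/{f}.png',im[:,:,::-1]); np.savez(f'pics/{f}.npz',im=im,d=d); return im,d
def cam(n):
    m=ctrl.camera_model(n);K=np.array([[m['fx'],0,m['cx']],[0,m['fy'],m['cy']],[0,0,1.]]);R=cv2.Rodrigues(np.array(m['rvec'],float))[0];return K,R,np.array(m['tvec'],float).ravel()
def ray(n,uv,z):
    K,R,t=cam(n);uv=np.atleast_2d(uv).astype(float);d=(np.linalg.inv(K)@np.c_[uv,np.ones(len(uv))].T).T@R;c=-R.T@t
    return c+d*((z-c[2])/d[:,2])[:,None]
def proj(n,P):
    K,R,t=cam(n);p=(np.atleast_2d(P)@R.T+t)@K.T;return p[:,:2]/p[:,2:]
E
python3 - <<'E'
from h import *
cap('top','t0');cap('side','s0');s=ctrl.observe();print(s)
for n in('top','side'):
    K,R,t=cam(n);print(n,K[0,0],-R.T@t,R[2])
E
```

```text
{'clock': 0.1, 'qpos': array([ 5.99654742e+01,  7.50961301e+00,  8.53233629e+01, -2.23682493e-03,
        8.72620640e+01, -4.89182257e+00]), 'joint_vel': array([-0.03718522, -0.07831107, -0.09956609, -0.02746514,  0.02082891,
       -0.13494751]), 'tau': array([ 1.53116438e-03, -5.61336422e+01, -4.93098092e+01,  7.69691099e-02,
        2.90594070e-02, -2.42563038e-05]), 'eef_pos': array([254.61366906, 542.65151013, 178.20148747]), 'eef_rot': array([ -93.54522477,   89.90493387, -118.6878193 ]), 'ft_force': array([ 0.55966001,  0.10444747, -0.18032766]), 'torque': array([ 0.0009359 , -0.02407109,  0.0356974 ]), 'gripper_width': 93.11220396749898}
top 379.6148003124873 [494.34347832 -17.56469839 893.12886508] [ 0.07496375  0.01203941 -0.99711358]
side 486.33068836424695 [ 347.80351558 -960.41307986  789.25178889] [ 0.18075478  0.77078588 -0.61091476]
```

View pics/t0.png

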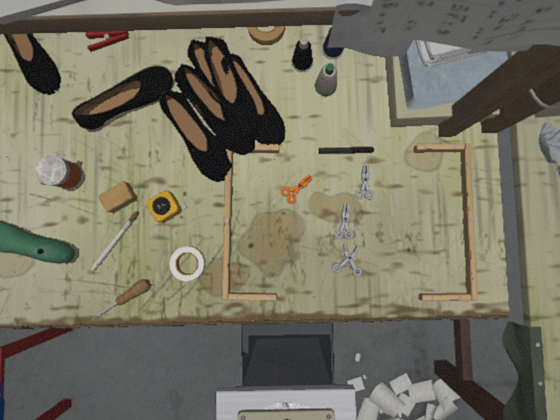

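View pics/s0.png

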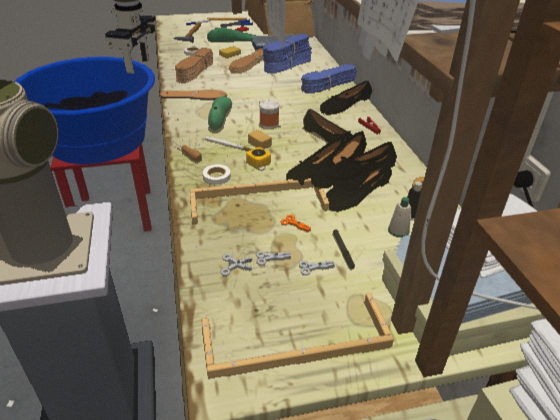

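The top view has +x up and +y left. There are three steel clamps at about (366,182), (345,221) and (348,260), plus an orange look-alike at (297,188) to avoid. I'll enlarge to confirm which are open.

```bash
python3 - <<'E'
from h import *
z=np.load('pics/t0.npz');im=z['im']
c=im[140:290,265:405];c=cv2.resize(c,None,fx=4,fy=4,interpolation=cv2.INTER_CUBIC);cv2.imwrite('pics/c0.png',c[:,:,::-1])
hsv=cv2.cvtColor(im,cv2.COLOR_RGB2HSV)
m=((hsv[...,1]<60)).astype(np.uint8)
m[:,:290]=0;m[:160]=0;m[285:]=0;m[:,400:]=0
n,l,s,ce=cv2.connectedComponentsWithStats(cv2.morphologyEx(m,cv2.MORPH_CLOSE,np.ones((3,3),np.uint8)))
for i in range(1,n):
    if s[i,4]>30:
        ys,xs=np.where(l==i);P=ray('top',np.c_[xs,ys],10)
        print(s[i],'ctr',P.mean(0).round(),P.min(0).round(),P.max(0).round())
m2=((hsv[...,1]>180)&(hsv[...,0]<15)&(hsv[...,2]>180)).astype(np.uint8);m2[:, :275]=0;m2[:,320:]=0;m2[:165]=0;m2[210:]=0
ys,xs=np.where(m2);P=ray('top',np.c_[xs,ys],10);print('orange',P.min(0),P.max(0))
# bay corners top z=26
for nme,uv in dict(Lfar_end=(279,147),Lnear_end=(276,297),Lback_far=(227,150),Lback_near=(226,297),Rfar_end=(416,148),Rnear_end=(420,297),Rbf=(468,148),Rbn=(474,297)).items(): print(nme,ray('top',uv,26).round())
for uv in((320,150),(373,150)):print('marker',ray('top',uv,12).round())
E
```

```text
[  290   160   110   125 11712] ctr [ 524. -153.   10.] [ 384. -280.   10.] [678. -17.  10.]
orange [578.56767423 -72.36390032  10.        ] [638.93677439  -3.51955701  10.        ]
Lfar_end [[706.   1.  26.]]
Lnear_end [[363.  15.  26.]]
Lback_far [[702. 122.  26.]]
Lback_near [[366. 128.  26.]]
Rfar_end [[ 695. -315.   26.]]
Rnear_end [[ 356. -307.   26.]]
Rbf [[ 692. -435.   26.]]
Rbn [[ 353. -428.   26.]]
marker [[700. -95.  12.]]
marker [[ 696. -220.   12.]]
```

View pics/c0.png

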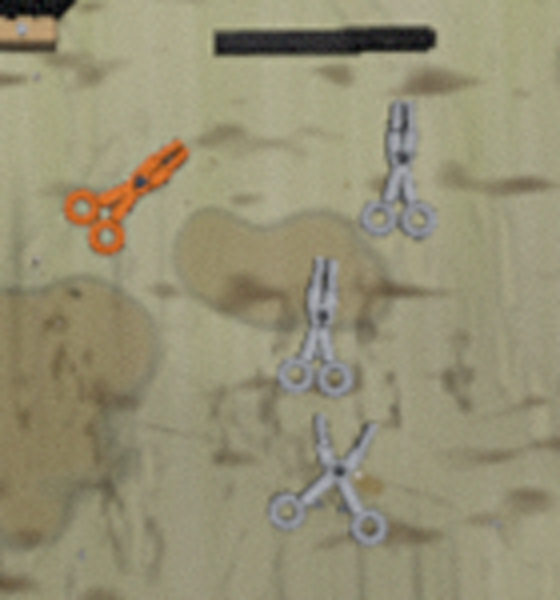

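The near clamp, crop (338,470), is an open X. The middle (322,315) and far (402,157) clamps are shut. The orange one at (140,180) is the look-alike and stays put. The table colours defeated the mask, so I'll cast the read-off points.

```bash
python3 - <<'E'
from h import *
pts=dict(near=[(338,470),(287,511),(367,526),(319,416),(373,424)],mid=[(322,315),(296,374),(334,377),(318,260),(332,260)],far=[(402,157),(379,218),(418,220),(395,102),(408,102)])
for k,v in pts.items():
    uv=np.array(v)/4+[265,140]-.375
    P=np.vstack([ray('top',uv[:1],14),ray('top',uv[1:],10)]);print(k,P[:,:2].round().tolist(),'dist',np.linalg.norm(P[1:,:2]-P[0,:2],axis=1).round())
from scipy.spatial.transform import Rotation as Ro
s=ctrl.observe();print(Ro.from_euler('xyz',s['eef_rot'],degrees=True).as_matrix().round(3))
# cross check by depth
d=np.load('pics/t0.npz')['d']
K,R,t=cam('top')
for k,v in pts.items():
    u,w=np.rint(np.array(v[0])/4+[265,140]-.375).astype(int);z=d[w,u];print(k,z,(R.T@(np.linalg.inv(K)@[u,w,1]*z-t)).round())
S=[(236,265),(272,257),(313,268)]
z=np.load('pics/s0.npz')['im'][225:290,205:345];cv2.imwrite('pics/cs0.png',cv2.resize(z,None,fx=5,fy=5,interpolation=cv2.INTER_CUBIC)[:,:,::-1])
E
```

```text
near [[448.0, -154.0], [425.0, -125.0], [415.0, -170.0], [479.0, -145.0], [474.0, -176.0]] dist [37. 36. 32. 34.]
mid [[537.0, -148.0], [503.0, -133.0], [501.0, -154.0], [569.0, -148.0], [569.0, -156.0]] dist [37. 36. 32. 33.]
far [[628.0, -198.0], [593.0, -184.0], [591.0, -207.0], [661.0, -196.0], [661.0, -204.0]] dist [38. 38. 33. 34.]
[[-0.001  0.425  0.905]
 [-0.001  0.905 -0.425]
 [-1.    -0.002 -0.   ]]
near 870.35333 [ 448. -154.   15.]
mid 876.40485 [ 538. -148.   16.]
far 885.1496 [ 628. -198.   13.]
```

View pics/cs0.png

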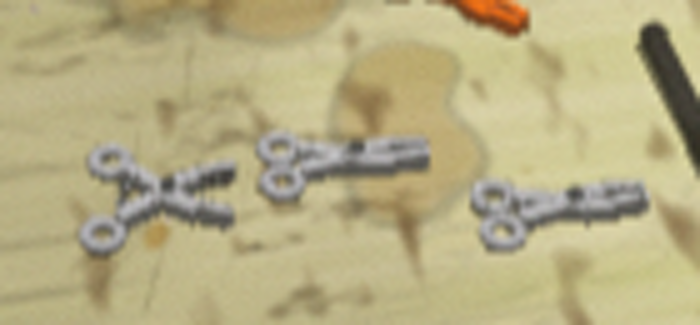

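Two views agree, and pin-to-loop and pin-to-tip distances come out at 36–38 and 32–34 mm, matching 37/34. Near is open and goes left; mid and far are shut and go right. Next I check obstacle heights, then start moving.

```bash
python3 - <<'E'
from h import *
d=np.load('pics/t0.npz')['d'];K,R,t=cam('top')
v,u=np.mgrid[0:420,0:560];P=((np.linalg.inv(K)@np.stack([u.ravel(),v.ravel(),np.ones(u.size)])*d.ravel()).T-t)@R
P=P[d.ravel()>0]
for y0 in range(-500,200,50):
    print(y0,[int(np.percentile(q,99)) if len(q:=P[(P[:,0]>=x)&(P[:,0]<x+50)&(P[:,1]>=y0)&(P[:,1]<y0+50)][:,2])else None for x in range(350,900,50)])
E
```

```text
-500 [3, 3, 4, 3, 4, 3, 282, 265, 266, 139, 150]
-450 [28, 28, 29, 29, 29, 28, 28, 365, 139, 141, 150]
-400 [29, 3, 3, 3, 4, 3, 28, 404, 376, 194, 162]
-350 [29, 3, 4, 3, 4, 3, 28, 27, 140, 197, 197]
-300 [3, 3, 3, 3, 4, 3, 577, 80, 139, 196, 196]
-250 [3, 3, 4, 3, 8, 12, 600, 14, 4, 4, 3]
-200 [3, 14, 13, 12, 13, 14, 603, 570, 4, 3, 4]
-150 [4, 11, 13, 14, 13, 3, 550, 570, 4, 82, 102]
-100 [3, 3, 3, 3, 4, 14, 561, 567, 4, 54, 79]
-50 [4, 4, 4, 4, 10, 14, 4, 533, 28, 4, 17]
0 [28, 4, 4, 4, 4, 4, 5, 556, 77, 46, 4]
50 [28, 4, 3, 3, 4, 4, 64, 557, 98, 94, 87]
100 [29, 29, 29, 29, 28, 33, 64, 533, 97, 85, 89]
150 [4, 20, 20, 4, 3, 29, 54, 551, 95, 107, 111]
```

jog_arm(
  motion=[0, 0, -0.75, 0.6, -1, 0, 0, -0.75, 0.6, -1, 0, 0, -0.8, 0.5, -1, 0, 0, -0.85, 0.4, -1, 0, 0, -0.9, 0.3, -1],
  newtons=10,
)

```text
clock: 0.52
eef_pos: [299.1, 356.7, 178.4]
eef_rot: [-117.2, 90.0, -122.1]
ft_force: [0.4, -0.2, 0.3]
gripper_width: 64.3
```

jog_arm(
  motion=[0, 0, -0.95, 0.25, -1, 0, 0, -0.95, 0.25, -0.28, 0, 0, -0.95, 0.25, 0, 0, 0, -0.95, 0.25, 0, 0, 0, -0.95, 0.25, 0],
)

```text
clock: 0.93
eef_pos: [344.6, 165.8, 178.9]
eef_rot: [-14.6, 90.0, -14.6]
ft_force: [0.8, -1.2, 0.0]
gripper_width: 31.0
```

jog_arm(
  motion=[0, 0, -0.95, 0.25, 0, 0, 0, -0.95, 0.25, 0, 0, 0, -0.95, 0.25, 0, 0, 0, -0.95, 0.25, 0, 0, 0, -0.95, 0.25, 0],
)

```text
clock: 1.35
eef_pos: [394.6, -24.4, 179.1]
eef_rot: [2.8, 90.0, 2.7]
ft_force: [0.1, 0.9, 0.2]
gripper_width: 1.1
```

jog_arm(
  motion=[0, 0, -0.95, 0.25, 0, 0, 0.2, -0.95, 0.25, 0, 0, 0.3, -0.95, 0.25, 0, 0, 0.4, -0.8, 0.2, 0, 0, 0, 0, 0, 0],
)

```text
clock: 1.77
eef_pos: [431.2, -172.6, 139.2]
eef_rot: [173.2, 89.7, 172.9]
ft_force: [0.1, 0.4, -0.8]
gripper_width: 0.4
```

```bash
cat > st.py <<'E'
from h import *
from scipy.spatial.transform import Rotation as Ro
s=ctrl.observe();print(s['clock'],s['eef_pos'].round(1),s['gripper_width'].round(1),s['ft_force'].round(1));print(Ro.from_euler('xyz',s['eef_rot'],degrees=True).as_matrix().round(3).tolist())
E
python3 st.py
```

```text
Traceback (most recent call last):
  File "st.py", line 3, in <module>
    s=ctrl.observe();print(s['clock'],s['eef_pos'].round(1),s['gripper_width'].round(1),s['ft_force'].round(1));print(Ro.from_euler('xyz',s['eef_rot'],degrees=True).as_matrix().round(3).tolist())
                                                            ^^^^^^^^^^^^^^^^^^^^^^^^
AttributeError: 'float' object has no attribute 'round'
```

jog_arm(
  motion=[0, 0.5, -0.55, 0.18, 0, 0, 0.8, -0.55, 0.2, 0, 0, 0.9, 0, 0, 0, 0, 0.5, 0, 0, 0, 0, 0.3, 0, 0, 0],
)

```text
clock: 2.18
eef_pos: [445.4, -211.0, 19.5]
eef_rot: [147.2, 89.7, 147.1]
ft_force: [0.9, -0.4, 0.4]
gripper_width: 0.7
```

```bash
sed -i "s/s\['gripper_width'\].round(1)/s['gripper_width']/" st.py; python3 st.py
```

```text
2.1833 [ 445.4 -211.    19.5] 0.7009002263324366 [ 0.9 -0.4  0.4]
[[-0.005, 0.001, 1.0], [0.003, 1.0, -0.001], [-1.0, 0.003, -0.005]]
```

jog_arm(
  motion=[0, 0.2, -0.02, 0, 0, 0, 0.15, 0, 0, 0, 0, 0, 0.05, 0, 0, 0, 0, 0.05, 0, 0, 0, 0, 0.05, 0, 0],
)

```text
clock: 2.6
eef_pos: [449.1, -207.5, 10.7]
eef_rot: [-30.0, 89.9, -30.0]
ft_force: [0.0, 0.4, -0.7]
gripper_width: 0.5
```

```bash
python3 - <<'E'
from h import *
im,d=cap('top','t1');c=im[190:290,290:400];cv2.imwrite('pics/c1.png',cv2.resize(c,None,fx=5,fy=5)[:,:,::-1])
im,d=cap('side','s1');c=im[200:310,180:340];cv2.imwrite('pics/cs1.png',cv2.resize(c,None,fx=4,fy=4)[:,:,::-1])
E
python3 st.py
```

```text
2.7 [ 448.9 -207.4   10.5] 0.12964830032470667 [ 0.3  0.  -0.1]
[[0.002, -0.0, 1.0], [-0.001, 1.0, 0.0], [-1.0, -0.001, 0.002]]
```

View pics/c1.png

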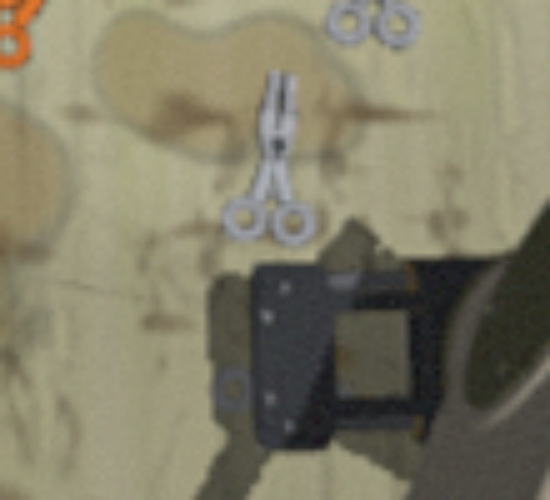

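View pics/cs1.png

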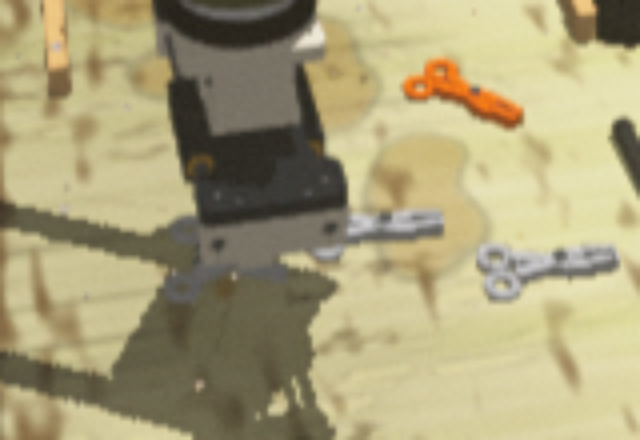

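jog_arm(
  motion=[0, 0.15, 0.05, -0.05, 0, 0, 0, 0.1, 0, 0, 0, 0, 0.1, 0, 0, 0, 0, 0.1, 0, 0, 0, 0, 0.1, 0, 0],
)

```text
clock: 3.12
eef_pos: [445.9, -188.8, 3.1]
eef_rot: [146.2, 90.0, 146.2]
ft_force: [-0.2, 0.5, 0.5]
gripper_width: 0.9
```

jog_arm(
  motion=[0, 0, 0.1, 0, 0, 0, 0, 0.1, 0, 0, 0, 0, 0.1, 0, 0, 0, 0, 0.1, 0, 0, 0, 0, 0.1, 0, 0],
)

```text
clock: 3.53
eef_pos: [445.9, -168.9, 3.2]
eef_rot: [-25.6, 90.0, -25.6]
ft_force: [-0.0, 0.4, 0.1]
gripper_width: 0.3
```

jog_arm(
  motion=[0, 0, 0.12, 0, 0, 0, 0, 0.14, 0, 0, 0, 0, 0.15, 0, 0, 0, 0, 0.15, 0, 0, 0, 0, 0.15, 0, 0],
)

```text
clock: 3.95
eef_pos: [445.9, -140.2, 3.1]
eef_rot: [128.1, 90.0, 128.1]
ft_force: [0.8, 0.6, 0.6]
gripper_width: 0.5
```

jog_arm(
  motion=[0, 0, 0.15, 0, 0, 0, 0, 0.15, 0, 0, 0, 0, 0.15, 0, 0, 0, 0, 0.15, 0, 0, 0, 0, 0.15, 0, 0],
)

```text
clock: 4.37
eef_pos: [445.9, -110.3, 3.1]
eef_rot: [-133.5, 90.0, -133.5]
ft_force: [-0.6, 0.1, -0.4]
gripper_width: 0.4
```

```bash
python3 - <<'E'
from h import *
im,d=cap('top','t2');c=im[190:310,250:400];cv2.imwrite('pics/c2.png',cv2.resize(c,None,fx=5,fy=5)[:,:,::-1])
im,d=cap('side','s2');c=im[180:310,180:340];cv2.imwrite('pics/cs2.png',cv2.resize(c,None,fx=4,fy=4)[:,:,::-1])
E
python3 st.py
```

```text
4.4667 [ 445.9 -110.     3.1] 0.3264234011858632 [ 0.7  0.3 -0. ]
[[-0.0, -0.0, 1.0], [0.0, 1.0, 0.0], [-1.0, 0.0, -0.0]]
```

View pics/c2.png

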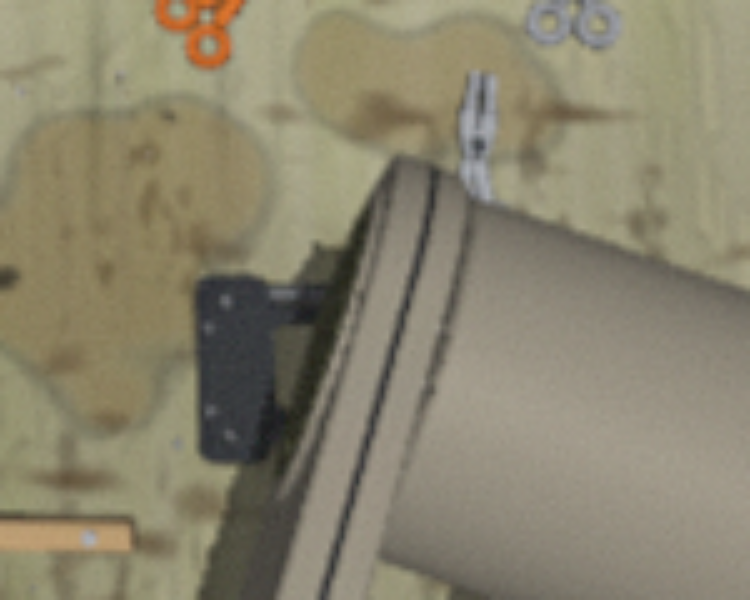

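View pics/cs2.png

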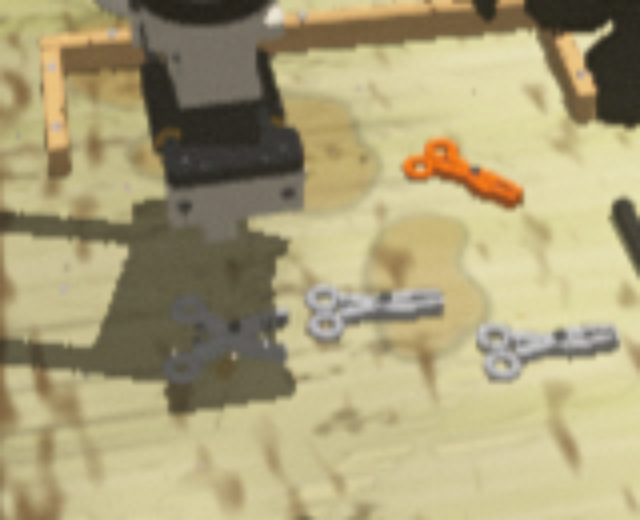

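```bash
python3 - <<'E'
from h import *
print(ray('side',[180+235/4,180+325/4],14), proj('side',[[446,-110,3],[446,-110,60],[446,-92,3]])-[180,180])
s=ctrl.observe();print(s['tau'].round(1),s['qpos'].round(1))
im=np.load('pics/s2.npz')['im'];c=im[150:290,190:290];cv2.imwrite('pics/cs2b.png',cv2.resize(c,None,fx=5.5,fy=4.2,interpolation=2)[:,:,::-1])
E
```

```text
[[ 449.61815607 -155.22694926   14.        ]] [[54.36349045 71.85665276]
 [53.34007493 53.57369235]
 [53.21892061 66.86341751]]
[  0.4 -39.3 -43.7   0.1   0.1   0.3] [ -20.3   -5.1  117.3    0.    67.9 -110.3]
```

View pics/cs2b.png

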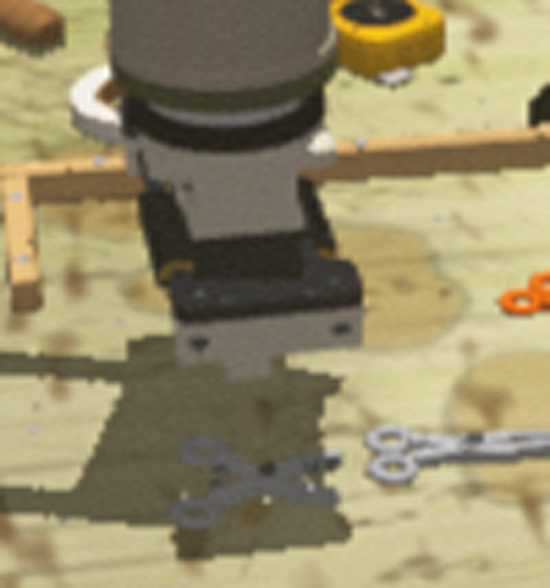

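```bash
python3 - <<'E'
from h import *
d=np.load('pics/s2.npz')['d'];K,R,t=cam('side')
for v in range(226,262,2):
    u=235
    for u in (230,235):
        z=d[v,u];print((u,v),(R.T@(np.linalg.inv(K)@[u,v,1]*z-t)).round().tolist() if z else None,end=' ')
    print()
print(ctrl.observe()['eef_pos'])
E
```

```text
(230, 226) [429.0, -204.0, 162.0] (235, 226) [440.0, -201.0, 158.0] 
(230, 228) [429.0, -201.0, 154.0] (235, 228) [440.0, -200.0, 152.0] 
(230, 230) [430.0, -195.0, 144.0] (235, 230) [440.0, -196.0, 143.0] 
(230, 232) [429.0, -197.0, 140.0] (235, 232) [440.0, -194.0, 136.0] 
(230, 234) [429.0, -196.0, 134.0] (235, 234) [440.0, -195.0, 131.0] 
(230, 236) [429.0, -194.0, 127.0] (235, 236) [447.0, -127.0, 67.0] 
(230, 238) [444.0, -55.0, -0.0] (235, 238) [448.0, -124.0, 59.0] 
(230, 240) [443.0, -61.0, -1.0] (235, 240) [447.0, -125.0, 53.0] 
(230, 242) [442.0, -68.0, -1.0] (235, 242) [453.0, -73.0, 0.0] 
(230, 244) [440.0, -78.0, 1.0] (235, 244) [452.0, -76.0, -3.0] 
(230, 246) [440.0, -81.0, -2.0] (235, 246) [451.0, -86.0, -0.0] 
(230, 248) [438.0, -92.0, 1.0] (235, 248) [450.0, -95.0, 1.0] 
(230, 250) [437.0, -100.0, 2.0] (235, 250) [449.0, -99.0, -1.0] 
(230, 252) [436.0, -106.0, 1.0] (235, 252) [448.0, -108.0, 1.0] 
(230, 254) [435.0, -112.0, 0.0] (235, 254) [446.0, -117.0, 2.0] 
(230, 256) [433.0, -128.0, 9.0] (235, 256) [446.0, -120.0, -1.0] 
(230, 258) [432.0, -138.0, 12.0] (235, 258) [444.0, -130.0, 1.0] 
(230, 260) [431.0, -143.0, 10.0] (235, 260) [442.0, -147.0, 12.0] 
[ 445.86176118 -109.95587716    3.06397483]
```

```bash
python3 - <<'E'
from h import *
K,R,t=cam('side');v,u=np.mgrid[0:420,0:560]
for f,c in(('s0',(254.6,542.7,178.2)),('s1',(448.9,-207.4,10.5)),('s2',(445.9,-110,3.1))):
    d=np.load(f'pics/{f}.npz')['d'];P=((np.linalg.inv(K)@np.stack([u.ravel(),v.ravel(),np.ones(u.size)])*d.ravel()).T-t)@R
    m=(d.ravel()>0)&(abs(P[:,0]-c[0])<90)&(abs(P[:,1]-c[1])<120)&(P[:,2]>20)
    if f!='s0': m&=abs(P[:,0]-c[0])<12
    q=P[m];h=np.histogram(q[:,2],bins=range(20,400,10));print(f,[(int(b),int(n)) for n,b in zip(*h) if n])
    i=np.argsort(q[:,2])[:12];print(q[i].round().tolist(),'tcp px',proj('side',c).round())
im=np.load('pics/s0.npz')['im'];c=im[0:100,80:220];cv2.imwrite('pics/cs0g.png',cv2.resize(c,None,fx=5,fy=5)[:,:,::-1])
E
```

```text
s0 [(210, 6), (220, 43), (230, 48), (240, 44), (250, 52), (260, 53), (270, 55), (280, 56), (290, 21), (300, 93), (310, 184), (320, 176), (330, 161), (340, 334), (350, 93), (360, 79), (370, 67), (380, 92)]
[[228.0, 502.0, 218.0], [243.0, 496.0, 219.0], [273.0, 588.0, 219.0], [270.0, 587.0, 219.0], [237.0, 494.0, 220.0], [279.0, 585.0, 220.0], [276.0, 584.0, 220.0], [232.0, 494.0, 220.0], [288.0, 590.0, 220.0], [235.0, 492.0, 221.0], [285.0, 580.0, 221.0], [241.0, 489.0, 222.0]] tcp px [[139.  80.]]
s1 [(50, 4), (60, 14), (130, 21), (140, 63), (150, 26), (160, 53), (170, 248), (180, 48), (190, 51), (200, 46), (210, 51), (220, 67), (230, 82), (240, 19), (250, 53), (260, 51), (270, 68), (280, 60), (290, 58), (300, 63), (310, 67), (320, 66), (330, 65), (340, 67), (350, 70), (360, 70), (370, 23), (380, 9)]
[[446.0, -217.0, 56.0], [444.0, -220.0, 59.0], [441.0, -220.0, 60.0], [448.0, -222.0, 60.0], [452.0, -220.0, 60.0], [456.0, -221.0, 61.0], [454.0, -221.0, 61.0], [450.0, -220.0, 61.0], [442.0, -219.0, 62.0], [459.0, -221.0, 63.0], [458.0, -224.0, 63.0], [446.0, -221.0, 63.0]] tcp px [[242. 279.]]
s2 [(40, 3), (50, 22), (60, 16), (120, 11), (130, 39), (140, 43), (150, 35), (160, 156), (170, 96), (180, 44), (190, 47), (200, 42), (210, 57), (220, 72), (230, 32), (240, 28), (250, 54), (260, 57), (270, 49), (280, 55), (290, 52), (300, 58), (310, 59), (320, 51), (330, 61), (340, 64), (350, 55), (360, 12), (370, 22), (380, 61)]
[[453.0, -115.0, 43.0], [439.0, -102.0, 44.0], [451.0, -117.0, 45.0], [438.0, -122.0, 52.0], [455.0, -122.0, 53.0], [447.0, -125.0, 53.0], [450.0, -123.0, 54.0], [445.0, -126.0, 54.0], [443.0, -126.0, 54.0], [452.0, -124.0, 55.0], [443.0, -123.0, 55.0], [447.0, -124.0, 56.0]] tcp px [[234. 252.]]
```

View pics/cs0g.png

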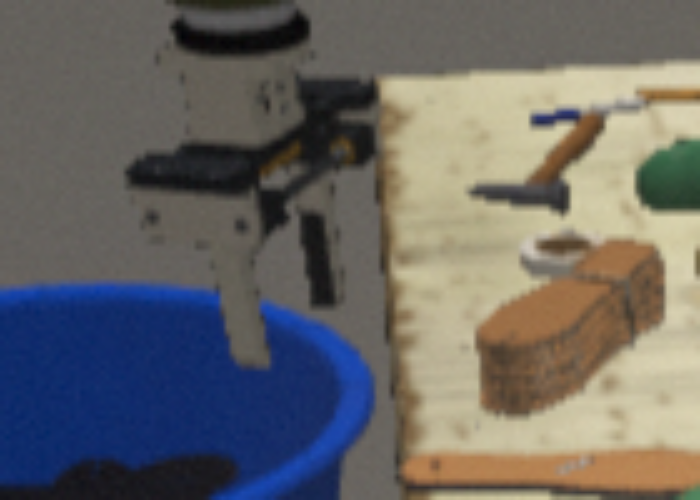

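The clamp has not moved. The side camera's depth puts the fingertip at z≈43–45 when the robot reports 3, and at 218 when it reported 178. That is a steady offset of about +40 mm in height, while x and y agree. The fingers passed over the clamp, so I trust the camera: go back, descend about 37 mm more, and watch the force.

jog_arm(
  motion=[0, 0, -0.6, 0, 0, 0, 0, -0.7, 0, 0, 0, 0, -0.7, 0, 0, 0, 0, -0.58, 0, 0, 0, 0, 0, 0, 0],
)

```text
clock: 4.88
eef_pos: [446.3, -218.1, 3.8]
eef_rot: [-62.3, 89.9, -62.5]
ft_force: [0.3, -0.5, 0.4]
gripper_width: 0.5
```

jog_arm(
  motion=[0, 0.25, 0, 0, 0, 0, 0.25, 0, 0, 0, 0, 0.1, 0, 0, 0, 0, 0, 0, 0, 0, 0, 0, 0, 0, 0],
)

```text
clock: 5.3
eef_pos: [445.2, -212.8, -21.8]
eef_rot: [146.7, 89.9, 146.8]
ft_force: [0.1, -0.2, 0.2]
gripper_width: 0.7
```

```bash
cat > tip.py <<'E'
from h import *
import sys
f=sys.argv[1];x0,y0=int(sys.argv[2]),int(sys.argv[3])
im,d=cap('side',f);s=ctrl.observe();c=s['eef_pos'];print(s['clock'],c.round(1),s['ft_force'].round(1))
K,R,t=cam('side');v,u=np.mgrid[0:420,0:560]
P=((np.linalg.inv(K)@np.stack([u.ravel(),v.ravel(),np.ones(u.size)])*d.ravel()).T-t)@R
m=(d.ravel()>0)&(abs(P[:,0]-c[0])<9)&(abs(P[:,1]-c[1])<25)&(P[:,2]>4)
q=P[m];i=np.argsort(q[:,2])[:8];print(q[i].round().tolist())
c=im[y0:y0+130,x0:x0+170];cv2.imwrite(f'pics/c{f}.png',cv2.resize(c,None,fx=4.5,fy=4.5,interpolation=2)[:,:,::-1])
E
python3 tip.py s3 170 180
```

```text
5.35 [ 445.7 -213.2  -21.2] [ 0.2 -0.3 -0.2]
[[438.0, -220.0, 21.0], [455.0, -226.0, 26.0], [439.0, -226.0, 27.0], [441.0, -228.0, 29.0], [452.0, -229.0, 30.0], [440.0, -238.0, 111.0], [451.0, -238.0, 112.0], [437.0, -193.0, 437.0]]
```

View pics/cs3.png

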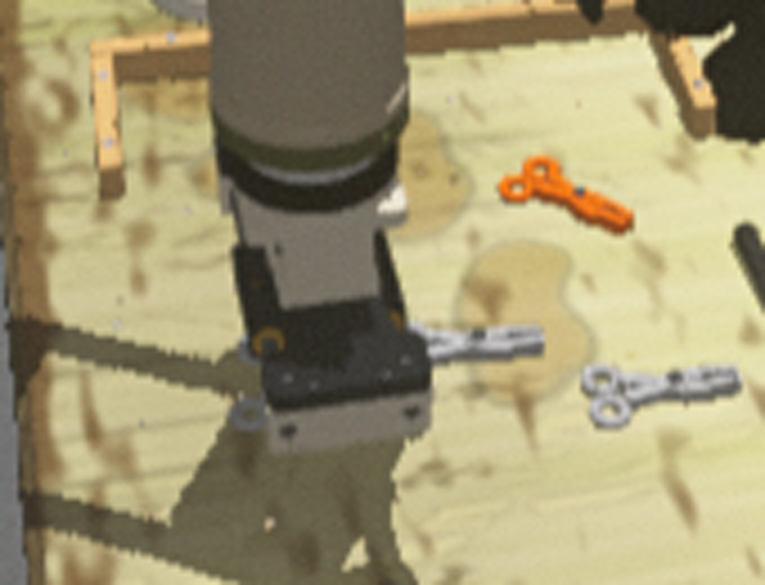

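Tip at about z=21 with no contact. Lowering a further 15 mm gradually.

jog_arm(
  motion=[0, 0.15, 0, 0, 0, 0, 0.1, 0, 0, 0, 0, 0.1, 0, 0, 0, 0, 0, 0, 0, 0, 0, 0, 0, 0, 0],
)

```text
clock: 5.77
eef_pos: [445.5, -213.9, -35.3]
eef_rot: [149.8, 90.0, 149.8]
ft_force: [-0.6, -0.5, 1.4]
gripper_width: 0.2
```

```bash
python3 tip.py s4 170 180
```

```text
5.8167 [ 445.8 -214.   -35. ] [ 0.1  0.2 -0.4]
[[454.0, -233.0, 424.0], [453.0, -237.0, 424.0], [452.0, -238.0, 424.0], [452.0, -234.0, 424.0], [442.0, -190.0, 424.0], [438.0, -194.0, 424.0], [450.0, -239.0, 425.0], [440.0, -191.0, 425.0]]
```

jog_arm(
  motion=[0, 0, 0.12, 0, 0, 0, 0, 0.15, 0, 0, 0, 0, 0.15, 0, 0, 0, 0, 0.12, 0, 0, 0, 0, 0.1, 0, 0],
)

```text
clock: 6.23
eef_pos: [445.9, -187.6, -34.8]
eef_rot: [82.3, 90.0, 82.3]
ft_force: [-0.4, -0.2, -0.1]
gripper_width: 0.5
```

jog_arm(
  motion=[0, 0, 0.1, 0, 0, 0, 0, 0.1, 0, 0, 0, 0, 0.1, 0, 0, 0, 0, 0.1, 0, 0, 0, 0, 0.1, 0, 0],
)

```text
clock: 6.65
eef_pos: [446.1, -168.2, -34.7]
eef_rot: [-39.4, 90.0, -39.4]
ft_force: [-0.4, -0.2, -0.0]
gripper_width: 0.7
```

jog_arm(
  motion=[0, 0, 0.12, 0, 0, 0, 0, 0.12, 0, 0, 0, 0, 0.12, 0, 0, 0, 0, 0.12, 0, 0, 0, 0, 0.1, 0, 0],
)

```text
clock: 7.07
eef_pos: [445.9, -144.8, -34.9]
eef_rot: [-112.2, 90.0, -112.3]
ft_force: [-0.0, -0.7, 1.0]
gripper_width: 0.6
```

```bash
python3 tip.py s5 170 170
```

```text
7.1167 [ 445.9 -144.2  -34.9] [0.6 0.2 0.6]
[[441.0, -150.0, 5.0], [455.0, -157.0, 12.0], [438.0, -157.0, 12.0], [452.0, -159.0, 14.0], [450.0, -159.0, 15.0], [447.0, -158.0, 15.0], [455.0, -158.0, 16.0], [445.0, -160.0, 17.0]]
```

View pics/cs5.png

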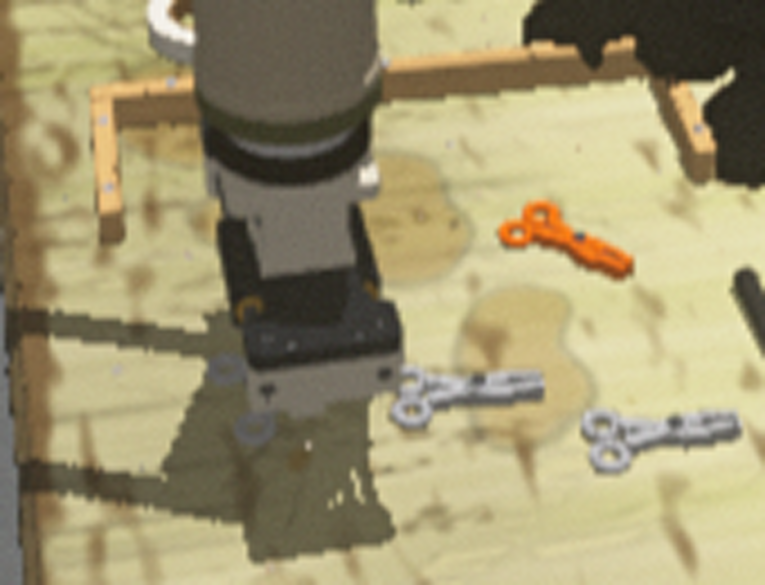

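```bash
python3 -c "
from h import *
a=ray('side',[[170+223/4.5,170+370/4.5],[170+255/4.5,170+427/4.5]],10).round();print(a, np.linalg.norm(a[0]-a[1]))"
```

```text
[[ 411. -112.   10.]
 [ 421. -157.   10.]] 46.09772228646444
```

jog_arm(
  motion=[0, 0, 0.1, -0.05, 0, 0, 0, 0.1, -0.05, 0, 0, 0, 0.12, -0.05, 0, 0, 0, 0.12, -0.05, 0, 0, 0, 0.12, 0, 0],
)

```text
clock: 7.53
eef_pos: [437.4, -122.4, -35.0]
eef_rot: [174.0, 90.0, 174.0]
ft_force: [0.8, -1.3, 0.5]
gripper_width: 0.8
```

jog_arm(
  motion=[0, 0, 0.12, 0, 0, 0, 0, 0.12, 0, 0, 0, 0, 0.12, 0, 0, 0, 0, 0.12, 0, 0, 0, 0, 0.1, 0, 0],
)

```text
clock: 7.95
eef_pos: [438.0, -99.1, -34.9]
eef_rot: [84.1, 90.0, 84.1]
ft_force: [-0.5, -0.5, -0.3]
gripper_width: 0.7
```

```bash
python3 tip.py s6 170 150
```

```text
8.0 [437.9 -98.6 -34.9] [ 0.4  0.8 -0.3]
[[439.0, -105.0, 6.0], [430.0, -98.0, 7.0], [431.0, -97.0, 10.0], [436.0, -111.0, 12.0], [431.0, -112.0, 13.0], [436.0, -111.0, 14.0], [441.0, -112.0, 15.0], [438.0, -111.0, 15.0]]
```

View pics/cs6.png

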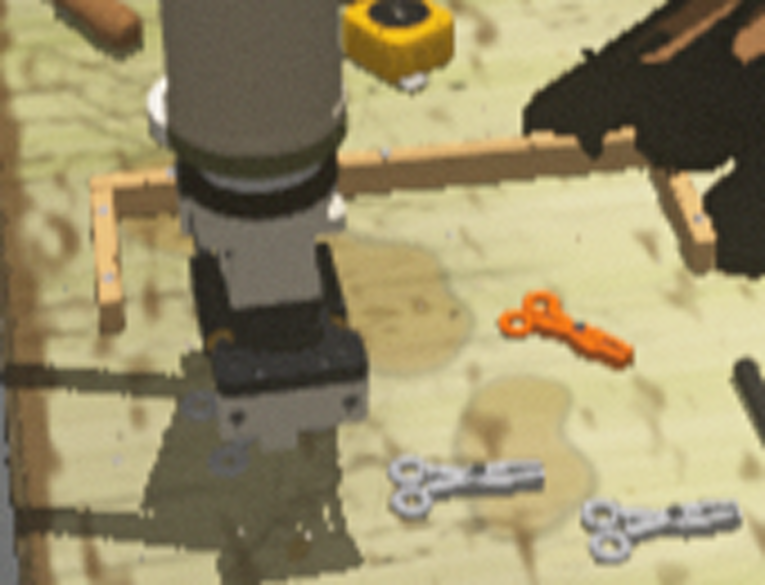

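```bash
cat > lp.py <<'E'
from h import *
import sys
a=[float(x) for x in sys.argv[1:]];o=np.array(a[:2]);uv=o+np.array(a[2:]).reshape(-1,2)/4.5
P=ray('side',uv,10);print(P.round(),[np.linalg.norm(P[i]-P[i+1]).round(1) for i in range(len(P)-1)])
E
python3 lp.py 170 150 199 404 228 459
```

```text
[[ 404.  -65.   10.]
 [ 414. -111.   10.]] [np.float64(47.4)]
```

Loops are 47 mm apart, so it is still open, and the heading has been steady since the shift. About 148 mm more to push.

jog_arm(
  motion=[0, 0, 0.12, 0, 0, 0, 0, 0.15, 0, 0, 0, 0, 0.15, 0, 0, 0, 0, 0.15, 0, 0, 0, 0, 0.15, 0, 0],
)

```text
clock: 8.42
eef_pos: [437.9, -70.2, -34.9]
eef_rot: [138.0, 90.0, 138.0]
ft_force: [-0.0, -0.7, 0.1]
gripper_width: 0.5
```

jog_arm(
  motion=[0, 0, 0.15, 0, 0, 0, 0, 0.15, 0, 0, 0, 0, 0.15, 0, 0, 0, 0, 0.15, 0, 0, 0, 0, 0.15, 0, 0],
)

```text
clock: 8.83
eef_pos: [438.0, -40.2, -34.9]
eef_rot: [-171.5, 90.0, -171.6]
ft_force: [-0.6, -1.4, -0.6]
gripper_width: 0.6
```

jog_arm(
  motion=[0, 0, 0.15, 0, 0, 0, 0, 0.15, 0, 0, 0, 0, 0.15, 0, 0, 0, 0, 0.15, 0, 0, 0, 0, 0.1, 0, 0],
)

```text
clock: 9.25
eef_pos: [437.9, -12.1, -34.9]
eef_rot: [118.9, 90.0, 118.9]
ft_force: [-0.5, -0.8, 0.0]
gripper_width: 0.5
```

```bash
python3 tip.py s7 170 130
```

```text
9.3 [437.9 -11.7 -34.9] [-0.2  0.4  1.3]
[[437.0, -18.0, 6.0], [429.0, 0.0, 9.0], [439.0, -22.0, 10.0], [430.0, -9.0, 10.0], [434.0, -22.0, 10.0], [431.0, -9.0, 13.0], [436.0, -25.0, 15.0], [431.0, -24.0, 16.0]]
```

View pics/cs7.png

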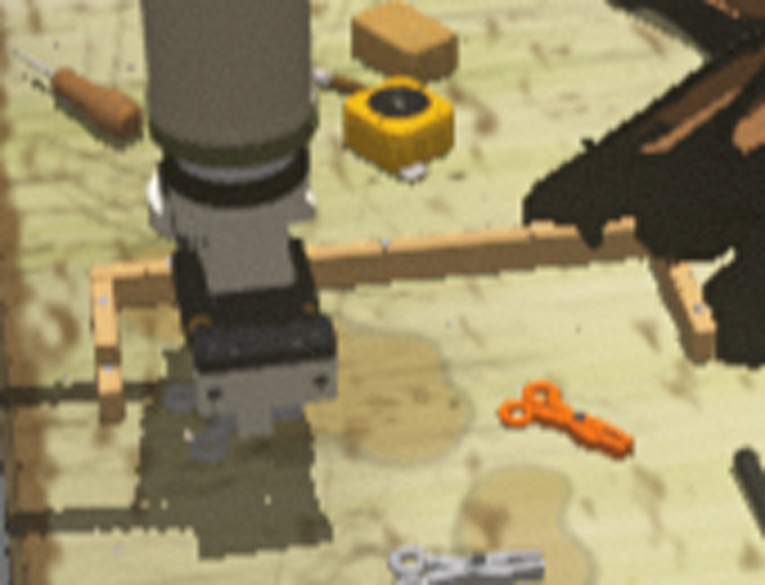

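```bash
python3 lp.py 170 130 181 395 208 443 290 410; python3 -c "
from h import *
im=np.load('pics/s7.npz')['im'];c=im[190:250,195:265];cv2.imwrite('pics/cs7b.png',cv2.convertScaleAbs(cv2.resize(c,None,fx=9,fy=9,interpolation=2)[:,:,::-1],alpha=1.8))"
```

```text
[[404.  22.  10.]
 [414. -24.  10.]
 [463.  -4.  10.]] [np.float64(46.5), np.float64(52.4)]
```

View pics/cs7b.png

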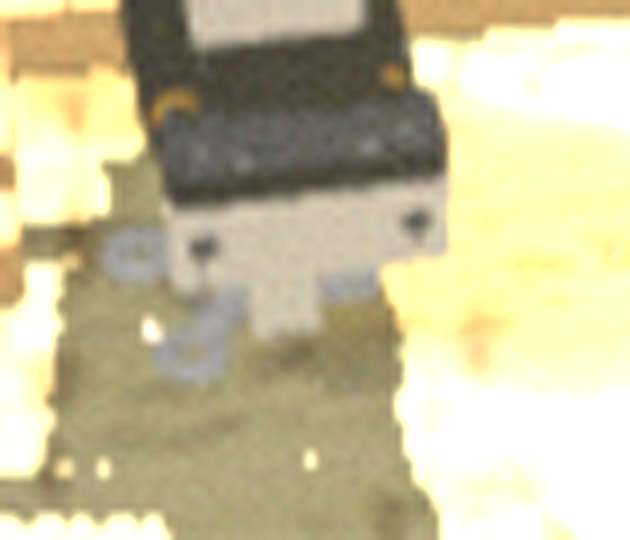

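jog_arm(
  motion=[0, 0, 0.12, 0, 0, 0, 0, 0.15, 0, 0, 0, 0, 0.15, 0, 0, 0, 0, 0.15, 0, 0, 0, 0, 0.15, 0, 0],
)

```text
clock: 9.72
eef_pos: [437.9, 16.5, -34.9]
eef_rot: [-177.8, 90.0, -177.8]
ft_force: [0.2, -1.4, -0.0]
gripper_width: 0.7
```

jog_arm(
  motion=[0, 0, 0.15, 0, 0, 0, 0, 0.15, 0, 0, 0, 0, 0.15, 0, 0, 0, 0, 0.12, 0, 0, 0, 0, 0.08, 0, 0],
)

```text
clock: 10.13
eef_pos: [438.0, 42.6, -34.9]
eef_rot: [105.0, 90.0, 105.0]
ft_force: [-0.0, -0.4, 0.9]
gripper_width: 0.3
```

```bash
python3 tip.py s8 160 120
```

```text
10.1833 [438.   42.9 -34.9] [ 0.5 -0.3  0.4]
[[431.0, 54.0, 7.0], [430.0, 49.0, 7.0], [433.0, 33.0, 9.0], [436.0, 33.0, 9.0], [431.0, 33.0, 9.0], [444.0, 32.0, 12.0], [431.0, 51.0, 12.0], [441.0, 30.0, 13.0]]
```

View pics/cs8.png

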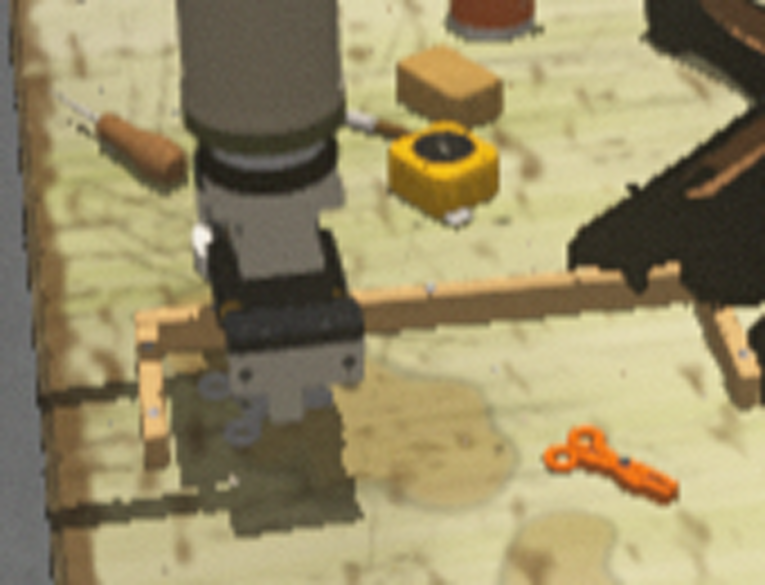

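Clamp 1's loops are now inside the bay. Backing off, lifting and checking from above while heading to the far clamp.

jog_arm(
  motion=[0, 0, -0.3, 0, 0, 0, -0.2, -0.5, 0, 0, 0, -0.8, -0.5, 0, 0, 0, -0.8, -0.5, 0.3, 0, 0, 0, -0.6, 0.8, 0],
)

```text
clock: 10.6
eef_pos: [484.9, -55.3, 44.3]
eef_rot: [-11.0, 89.5, -11.0]
ft_force: [1.5, -0.1, 2.2]
gripper_width: 0.7
```

```bash
python3 lp.py 160 120 215 386 241 433;python3 - <<'E'
from h import *
im,d=cap('top','t9');c=im[130:310,215:385];cv2.imwrite('pics/c9.png',cv2.resize(c,None,fx=3.3,fy=3.3,interpolation=2)[:,:,::-1])
E
```

```text
[[404.  74.  10.]
 [413.  27.  10.]] [np.float64(48.2)]
```

View pics/c9.png

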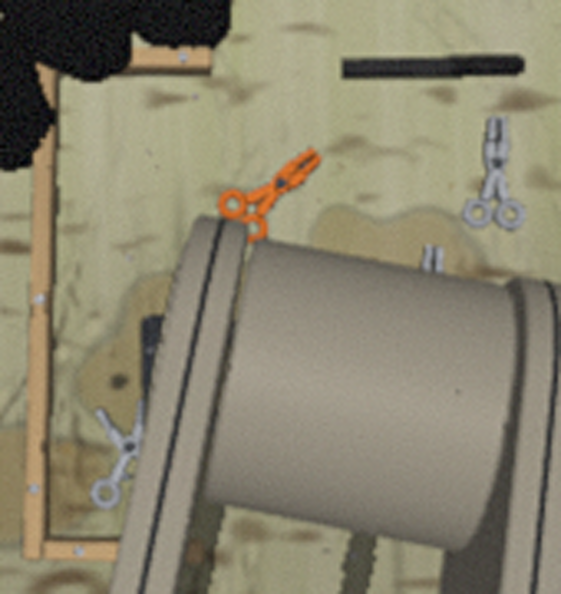

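The open clamp is inside, but the rear loop's edge (y≈16) is only about 3 mm past the mouth (y≈13). I'll nudge it later with a clear view. Now the far shut clamp.

jog_arm(
  motion=[0, 0, -0.4, 0.7, 0, 0, 0, -0.4, 0.7, 0, 0, 0, -0.5, 0.7, 0, 0, 0, -0.5, 0.7, 0, 0, 0.3, -0.4, 0.5, 0],
)

```text
clock: 11.07
eef_pos: [617.8, -144.2, 27.2]
eef_rot: [-18.0, 89.7, -18.1]
ft_force: [0.4, -0.1, 1.0]
gripper_width: 0.3
```

```bash
python3 st.py
```

```text
11.0667 [ 617.8 -144.2   27.2] 0.3337678864759806 [ 0.4 -0.1  1. ]
[[0.005, 0.001, 1.0], [-0.001, 1.0, -0.001], [-1.0, -0.001, 0.005]]
```

jog_arm(
  motion=[0, 0.5, 0, 0, 0, 0, 0.5, 0, 0, 0, 0, 0.2, 0, 0, 0, 0, 0, 0, 0, 0, 0, 0, 0, 0, 0],
)

```text
clock: 11.48
eef_pos: [613.2, -141.8, -23.3]
eef_rot: [162.0, 89.9, 162.0]
ft_force: [-0.4, -0.5, 0.2]
gripper_width: 0.5
```

```bash
python3 tip.py s10 220 190
```

```text
11.5333 [ 614.3 -142.1  -22.1] [-0.4 -0.2  0.2]
[[622.0, -138.0, 4.0], [606.0, -147.0, 18.0], [606.0, -139.0, 18.0], [606.0, -138.0, 20.0], [612.0, -152.0, 21.0], [606.0, -148.0, 22.0], [606.0, -139.0, 24.0], [606.0, -129.0, 24.0]]
```

View pics/cs10.png

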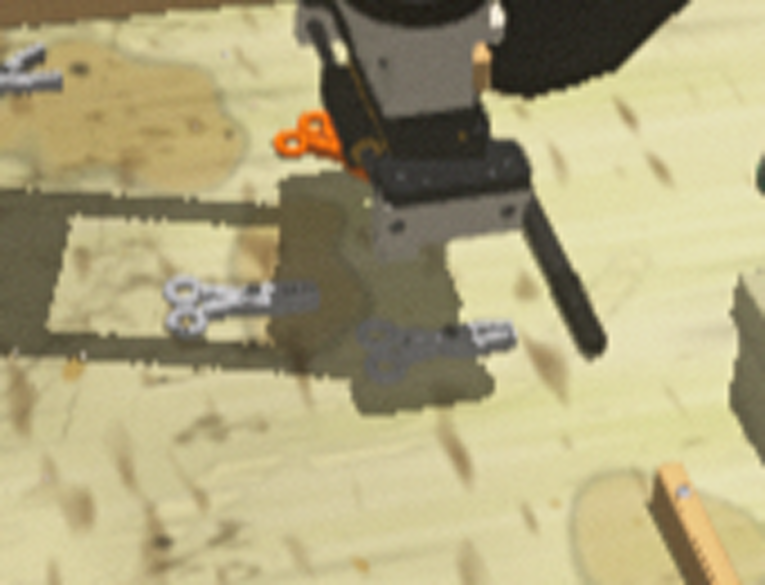

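jog_arm(
  motion=[0, 0.2, 0, 0.05, 0, 0, 0.15, -0.1, 0, 0, 0, 0, -0.15, 0, 0, 0, 0, -0.15, 0, 0, 0, 0, -0.12, 0, 0],
)

```text
clock: 11.95
eef_pos: [616.0, -163.9, -36.6]
eef_rot: [-54.6, 90.0, -54.7]
ft_force: [0.3, -0.7, -0.3]
gripper_width: 0.3
```

jog_arm(
  motion=[0, 0, -0.1, 0, 0, 0, 0, -0.1, 0, 0, 0, 0, -0.1, 0, 0, 0, 0, -0.1, 0, 0, 0, 0, -0.1, 0, 0],
)

```text
clock: 12.37
eef_pos: [615.9, -183.3, -36.8]
eef_rot: [75.6, 90.0, 75.6]
ft_force: [-0.1, 0.2, 1.5]
gripper_width: 0.2
```

jog_arm(
  motion=[0, 0, -0.12, 0, 0, 0, 0, -0.12, 0, 0, 0, 0, -0.12, 0, 0, 0, 0, -0.12, 0, 0, 0, 0, -0.1, 0, 0],
)

```text
clock: 12.78
eef_pos: [616.0, -206.7, -36.8]
eef_rot: [-37.3, 90.0, -37.3]
ft_force: [0.2, 1.0, -0.2]
gripper_width: 0.4
```

```bash
python3 tip.py s11 240 210
```

```text
12.8333 [ 615.9 -207.5  -36.8] [ 0.7 -0.2  0.3]
[[609.0, -202.0, 5.0], [623.0, -231.0, 5.0], [608.0, -213.0, 6.0], [609.0, -223.0, 6.0], [624.0, -230.0, 7.0], [608.0, -210.0, 7.0], [618.0, -219.0, 7.0], [609.0, -217.0, 7.0]]
```

View pics/cs11.png

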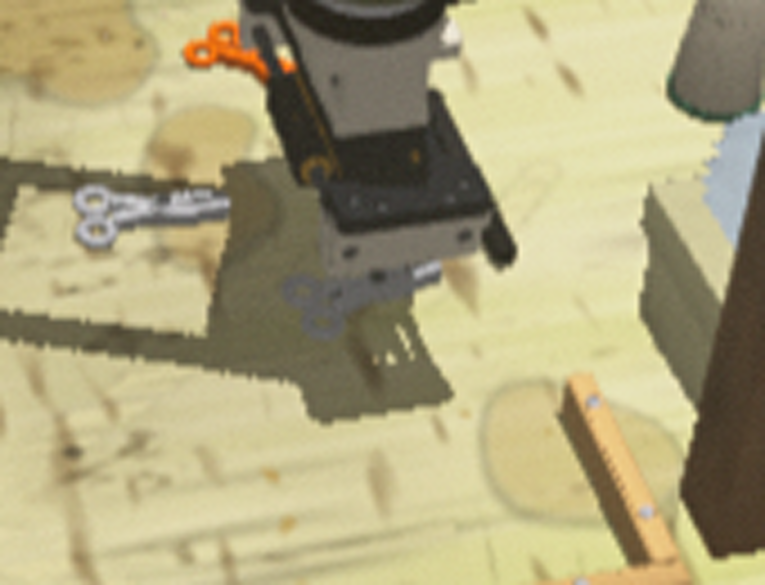

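```bash
python3 lp.py 240 210 301 290 323 320 378 272 432 268
python3 - <<'E'
from h import *
for n,uv in dict(Rfar_end=(240+580/4.5,210+378/4.5),Rbackfar=(240+655/4.5,210+560/4.5)).items():print(n,ray('side',uv,26).round())
E
```

```text
[[ 592. -225.   10.]
 [ 597. -247.   10.]
 [ 633. -220.   10.]
 [ 661. -223.   10.]] [np.float64(22.6), np.float64(44.6), np.float64(27.6)]
Rfar_end [[ 699. -322.   26.]]
Rbackfar [[ 693. -427.   26.]]
```

jog_arm(
  motion=[0, 0, -0.12, 0, 0, 0, 0, -0.15, 0, 0, 0, 0, -0.15, 0, 0, 0, 0, -0.15, 0, 0, 0, 0, -0.15, 0, 0],
)

```text
clock: 13.25
eef_pos: [615.9, -235.7, -36.9]
eef_rot: [-86.2, 90.0, -86.3]
ft_force: [-0.3, 1.2, 1.6]
gripper_width: 0.6
```

jog_arm(
  motion=[0, 0, -0.15, 0, 0, 0, 0, -0.15, 0, 0, 0, 0, -0.15, 0, 0, 0, 0, -0.12, 0, 0, 0, 0, -0.1, 0, 0],
)

```text
clock: 13.67
eef_pos: [615.8, -262.4, -36.9]
eef_rot: [-64.6, 90.0, -64.6]
ft_force: [-0.4, 0.6, 0.4]
gripper_width: 0.3
```

```bash
python3 tip.py s12 240 230
```

```text
13.7167 [ 615.8 -263.   -36.8] [-0.4  0.2 -0.3]
[[609.0, -265.0, 4.0], [613.0, -282.0, 6.0], [624.0, -288.0, 6.0], [609.0, -258.0, 7.0], [618.0, -278.0, 7.0], [620.0, -288.0, 7.0], [609.0, -264.0, 7.0], [608.0, -282.0, 7.0]]
```

View pics/cs12.png

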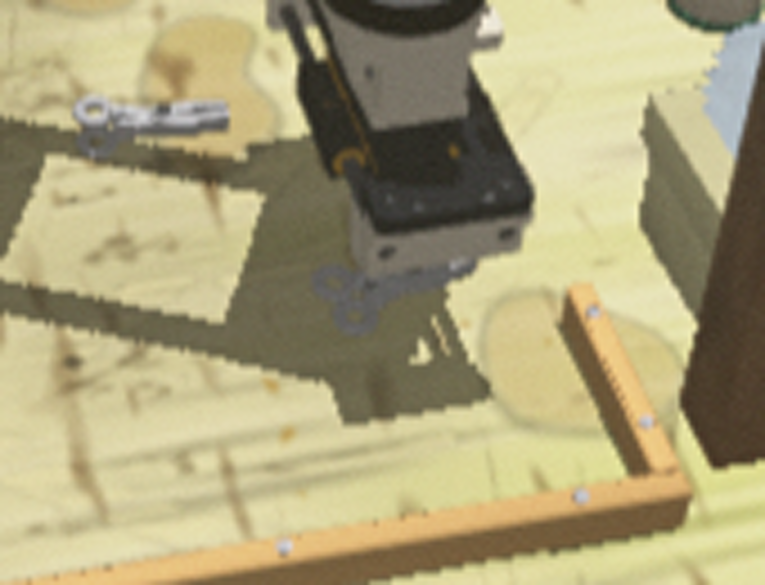

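jog_arm(
  motion=[0, 0, -0.12, 0, 0, 0, 0, -0.15, 0, 0, 0, 0, -0.15, 0, 0, 0, 0, -0.15, 0, 0, 0, 0, -0.15, 0, 0],
)

```text
clock: 14.13
eef_pos: [615.9, -291.2, -36.9]
eef_rot: [-99.8, 90.0, -99.8]
ft_force: [-0.3, 0.3, 1.0]
gripper_width: 0.5
```

jog_arm(
  motion=[0, 0, -0.15, 0, 0, 0, 0, -0.15, 0, 0, 0, 0, -0.15, 0, 0, 0, 0, -0.15, 0, 0, 0, 0, -0.15, 0, 0],
)

```text
clock: 14.55
eef_pos: [615.8, -321.1, -36.9]
eef_rot: [137.4, 90.0, 137.4]
ft_force: [0.1, 0.1, 0.4]
gripper_width: 0.5
```

jog_arm(
  motion=[0, 0, -0.15, 0, 0, 0, 0, -0.15, 0, 0, 0, 0, -0.1, 0, 0, 0, 0, -0.05, 0, 0, 0, 0, 0, 0, 0],
)

```text
clock: 14.97
eef_pos: [615.8, -339.1, -36.9]
eef_rot: [-90.6, 90.0, -90.6]
ft_force: [0.9, 0.2, -0.5]
gripper_width: 0.6
```

```bash
python3 tip.py s13 260 250
```

```text
15.0167 [ 615.8 -338.8  -36.9] [ 0.  -0.3 -0. ]
[[608.0, -333.0, 4.0], [609.0, -345.0, 5.0], [609.0, -337.0, 5.0], [608.0, -332.0, 6.0], [608.0, -360.0, 7.0], [607.0, -362.0, 7.0], [607.0, -355.0, 8.0], [609.0, -337.0, 8.0]]
```

View pics/cs13.png

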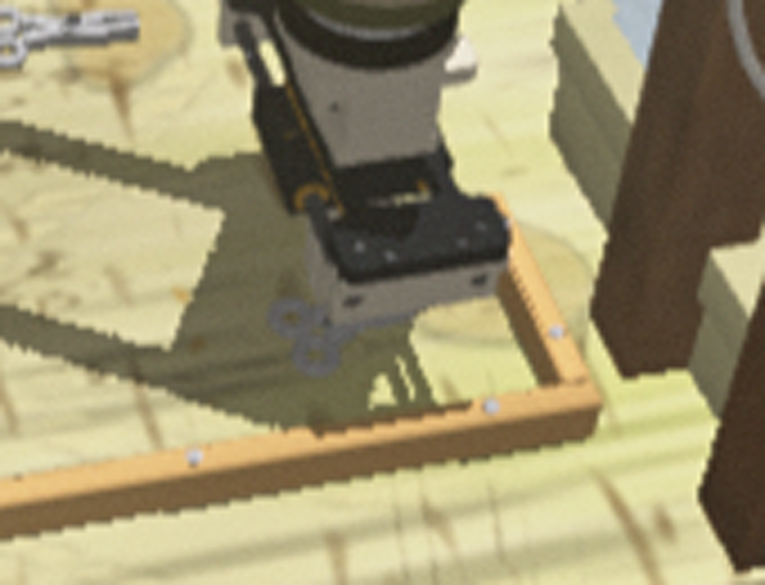

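jog_arm(
  motion=[0, 0, 0.3, 0, 0, 0, -0.3, 0.5, 0, 0, 0, -0.8, 0.8, -0.2, 0, 0, -0.3, 0.9, -0.4, 0, 0, 0, 0.9, -0.4, 0],
)

```text
clock: 15.43
eef_pos: [579.0, -204.7, 20.2]
eef_rot: [-22.1, 89.6, -22.1]
ft_force: [1.0, 0.5, 0.7]
gripper_width: 0.5
```

jog_arm(
  motion=[0, 0, 0.9, -0.4, 0, 0, 0, 0.9, -0.4, 0, 0, 0, 0.7, -0.4, 0, 0, 0.2, 0.2, 0, 0, 0, 0.2, 0, 0, 0],
)

```text
clock: 15.85
eef_pos: [528.4, -94.6, 0.3]
eef_rot: [7.7, 89.9, 7.9]
ft_force: [1.3, -0.7, -0.2]
gripper_width: 0.6
```

```bash
python3 tip.py s14 260 250;python3 - <<'E'
from h import *
im,d=cap('top','t14');c=im[130:310,320:490];cv2.imwrite('pics/c14.png',cv2.resize(c,None,fx=3.3,fy=3.3,interpolation=2)[:,:,::-1])
E
```

```text
15.9 [527.8 -95.9  -1.7] [-0.8  0.4 -1.1]
[[522.0, -90.0, 38.0], [536.0, -104.0, 44.0], [521.0, -94.0, 45.0], [521.0, -92.0, 46.0], [533.0, -107.0, 47.0], [531.0, -106.0, 47.0], [536.0, -105.0, 48.0], [521.0, -106.0, 48.0]]
```

View pics/c14.png

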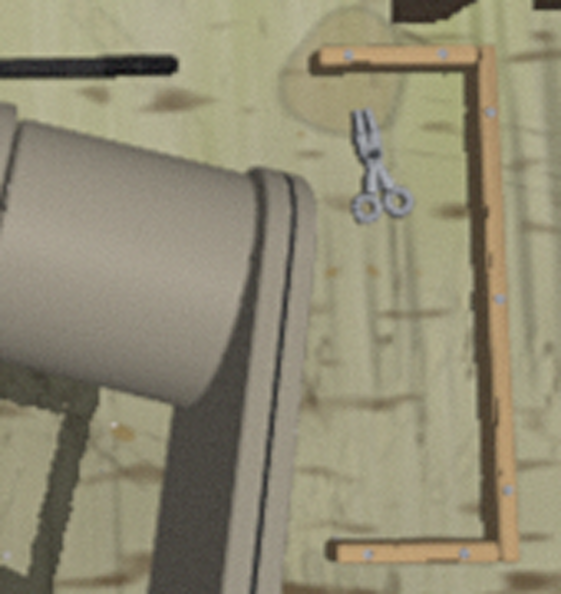

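View pics/cs14.png

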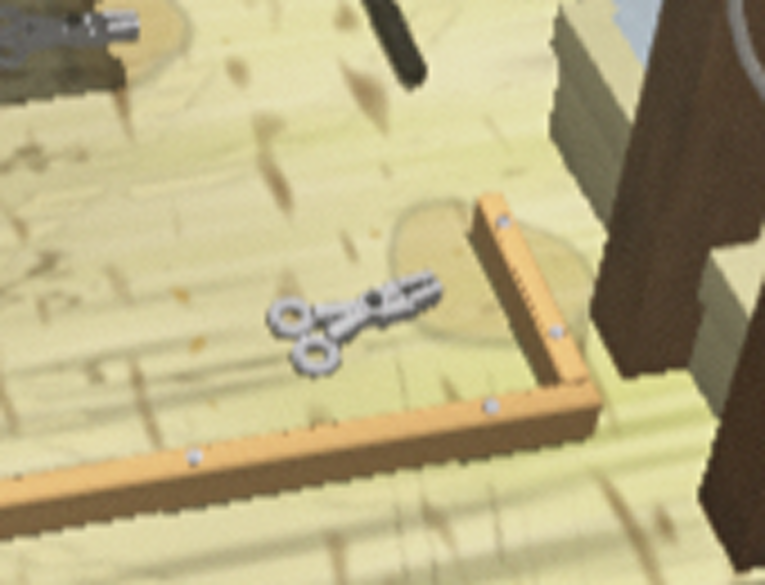

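```bash
python3 - <<'E'
from h import *
o=np.array([320,130]);f=lambda c,z:ray('top',o+np.array(c)/3.3,z).round()
print('mouth',f([(322,57),(338,551)],26),f([(312,65),(330,551)],0),'clamp left',f([(351,113),(353,212)],10),'loops',f([(367,208),(399,201)],10))
E
```

```text
mouth [[ 697. -319.   26.]
 [ 356. -313.   26.]] [[ 697. -321.    0.]
 [ 352. -316.    0.]] clamp left [[ 659. -343.   10.]
 [ 589. -341.   10.]] loops [[ 591. -351.   10.]
 [ 596. -374.   10.]]
```

The far clamp sits in the right bay, shut, 22 mm inside the mouth. Now the middle one.

jog_arm(
  motion=[0, 0.4, 0.05, -0.05, 0, 0, 0.3, 0.03, 0, 0, 0, 0.15, 0, 0, 0, 0, 0.03, 0, 0, 0, 0, 0, -0.05, 0, 0],
)

```text
clock: 16.37
eef_pos: [526.1, -96.6, -35.9]
eef_rot: [164.2, 89.9, 164.2]
ft_force: [-0.1, -0.2, -0.2]
gripper_width: 0.1
```

```bash
python3 tip.py s15 220 190
```

```text
16.4167 [526.7 -97.1 -35.2] [-0.4 -0.  -0.3]
[[519.0, -103.0, 6.0], [518.0, -95.0, 8.0], [519.0, -106.0, 11.0], [532.0, -110.0, 12.0], [519.0, -106.0, 14.0], [523.0, -110.0, 14.0], [527.0, -112.0, 15.0], [519.0, -103.0, 15.0]]
```

View pics/cs15.png

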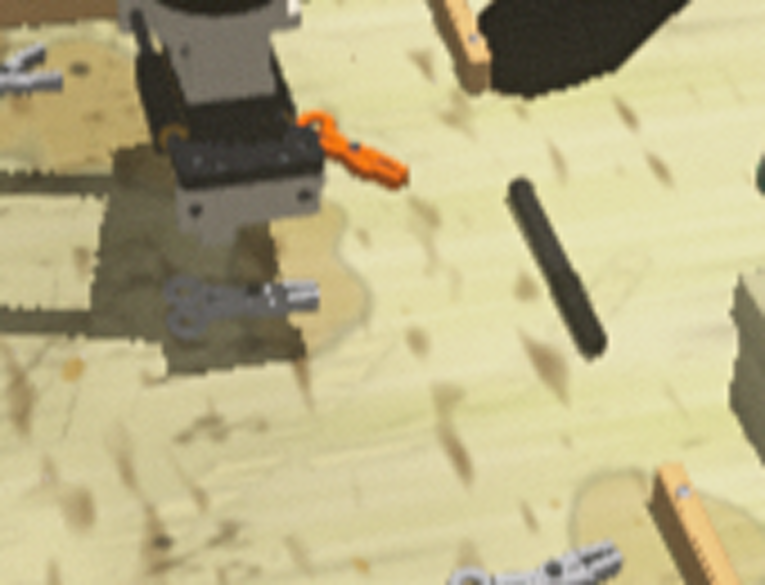

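jog_arm(
  motion=[0, 0, -0.1, 0, 0, 0, 0, -0.12, 0, 0, 0, 0, -0.12, 0, 0, 0, 0, -0.1, 0, 0, 0, 0, -0.1, 0, 0],
)

```text
clock: 16.83
eef_pos: [526.9, -118.6, -34.7]
eef_rot: [-20.3, 90.0, -20.4]
ft_force: [-0.1, -0.4, 0.4]
gripper_width: 0.7
```

jog_arm(
  motion=[0, 0, -0.1, 0, 0, 0, 0, -0.1, 0, 0, 0, 0, -0.1, 0, 0, 0, 0, -0.1, 0, 0, 0, 0, -0.1, 0, 0],
)

```text
clock: 17.25
eef_pos: [526.7, -138.2, -35.1]
eef_rot: [111.4, 90.0, 111.4]
ft_force: [0.3, 0.7, 0.3]
gripper_width: 0.8
```

jog_arm(
  motion=[0, 0, -0.12, 0, 0, 0, 0, -0.12, 0, 0, 0, 0, -0.12, 0, 0, 0, 0, -0.12, 0, 0, 0, 0, -0.12, 0, 0],
)

```text
clock: 17.67
eef_pos: [526.7, -162.4, -35.1]
eef_rot: [-15.7, 90.0, -15.8]
ft_force: [-0.3, 0.9, 0.7]
gripper_width: 0.5
```

jog_arm(
  motion=[0, 0, -0.15, 0, 0, 0, 0, -0.15, 0, 0, 0, 0, -0.15, 0, 0, 0, 0, -0.15, 0, 0, 0, 0, -0.1, 0, 0],
)

```text
clock: 18.08
eef_pos: [526.7, -190.8, -35.0]
eef_rot: [-66.8, 90.0, -66.9]
ft_force: [-0.6, 0.5, 0.8]
gripper_width: 0.5
```

```bash
python3 tip.py s16 220 210
```

```text
18.1333 [ 526.7 -191.3  -35. ] [ 0.   0.5 -0.6]
[[526.0, -216.0, 5.0], [533.0, -215.0, 5.0], [530.0, -215.0, 6.0], [526.0, -215.0, 6.0], [533.0, -214.0, 7.0], [531.0, -213.0, 7.0], [524.0, -212.0, 7.0], [535.0, -215.0, 7.0]]
```

View pics/cs16.png

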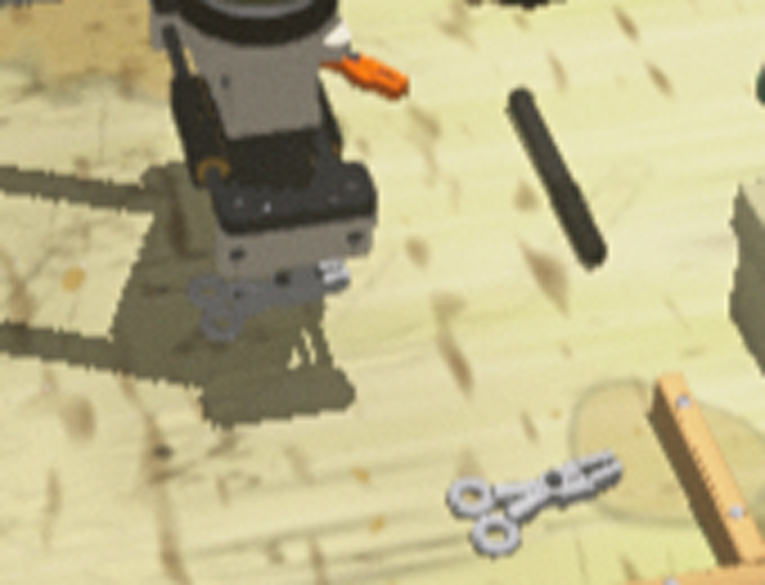

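Tracking the same as before. Pushing on by about 145 mm.

jog_arm(
  motion=[0, 0, -0.12, 0, 0, 0, 0, -0.15, 0, 0, 0, 0, -0.15, 0, 0, 0, 0, -0.15, 0, 0, 0, 0, -0.15, 0, 0],
)

```text
clock: 18.55
eef_pos: [526.7, -219.3, -35.1]
eef_rot: [-82.1, 90.0, -82.2]
ft_force: [-0.2, 0.9, 0.3]
gripper_width: 0.6
```

jog_arm(
  motion=[0, 0, -0.15, 0, 0, 0, 0, -0.15, 0, 0, 0, 0, -0.15, 0, 0, 0, 0, -0.15, 0, 0, 0, 0, -0.15, 0, 0],
)

```text
clock: 18.97
eef_pos: [526.6, -249.3, -35.1]
eef_rot: [146.2, 90.0, 146.2]
ft_force: [-0.5, 0.4, -0.1]
gripper_width: 0.9
```

jog_arm(
  motion=[0, 0, -0.15, 0, 0, 0, 0, -0.15, 0, 0, 0, 0, -0.15, 0, 0, 0, 0, -0.15, 0, 0, 0, 0, -0.15, 0, 0],
)

```text
clock: 19.38
eef_pos: [526.6, -279.3, -35.1]
eef_rot: [112.5, 90.0, 112.5]
ft_force: [0.0, 0.5, 0.7]
gripper_width: 0.4
```

```bash
python3 tip.py s17 240 230
```

```text
19.4333 [ 526.7 -280.4  -34.9] [-0.8  0.2 -0.2]
[[527.0, -305.0, 4.0], [523.0, -305.0, 6.0], [529.0, -305.0, 7.0], [532.0, -301.0, 7.0], [528.0, -300.0, 8.0], [529.0, -304.0, 8.0], [532.0, -304.0, 8.0], [525.0, -297.0, 8.0]]
```

View pics/cs17.png

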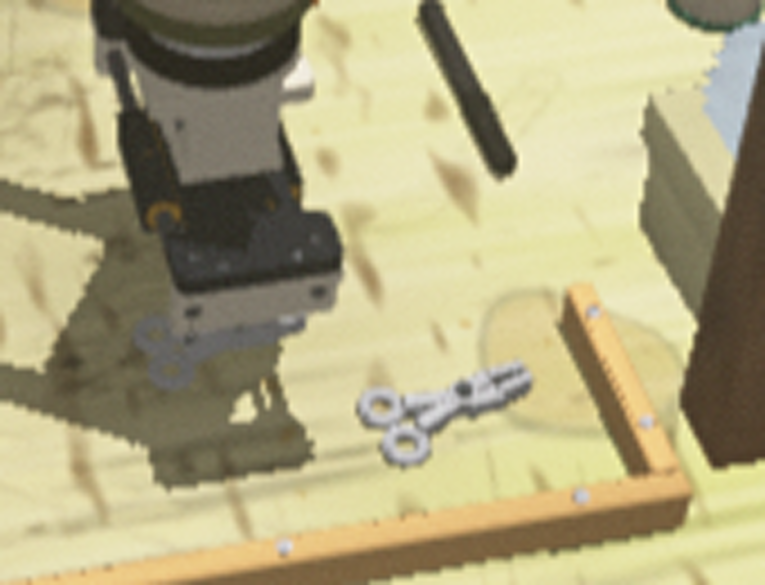

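jog_arm(
  motion=[0, 0, -0.12, 0, 0, 0, 0, -0.15, 0, 0, 0, 0, -0.15, 0, 0, 0, 0, -0.15, 0, 0, 0, 0, -0.15, 0, 0],
)

```text
clock: 19.85
eef_pos: [526.6, -308.1, -35.0]
eef_rot: [-79.8, 90.0, -79.8]
ft_force: [0.6, -0.0, -0.6]
gripper_width: 0.4
```

jog_arm(
  motion=[0, 0, -0.15, 0, 0, 0, 0, -0.15, 0, 0, 0, 0, -0.15, 0, 0, 0, 0, -0.15, 0, 0, 0, 0, -0.1, 0, 0],
)

```text
clock: 20.27
eef_pos: [526.6, -336.4, -35.0]
eef_rot: [-63.7, 90.0, -63.8]
ft_force: [-0.8, -0.0, 0.3]
gripper_width: 0.1
```

jog_arm(
  motion=[0, 0, 0, 0, 0, 0, 0, 0.3, 0, 0, 0, -0.3, 0.5, 0, 0, 0, -0.8, 0.8, -0.2, 0, 0, -0.6, 0.9, -0.2, 0],
)

```text
clock: 20.68
eef_pos: [510.9, -239.0, 28.8]
eef_rot: [149.3, 89.9, 149.2]
ft_force: [0.5, -0.5, 1.6]
gripper_width: 0.4
```

jog_arm(
  motion=[0, 0, 0.95, -0.2, 0, 0, 0, 0.95, -0.2, 0, 0, 0, 0.95, -0.2, 0, 0, 0, 0.9, -0.2, 0, 0, 0, 0, 0, 0],
)

```text
clock: 21.1
eef_pos: [477.5, -83.8, 27.9]
eef_rot: [124.4, 89.8, 124.6]
ft_force: [-0.2, -0.4, -0.7]
gripper_width: 0.5
```

```bash
python3 tip.py s18 240 230;python3 - <<'E'
from h import *
im,d=cap('top','t18');cv2.imwrite('pics/c18.png',cv2.resize(im[120:320,200:500],None,fx=2.6,fy=2.6,interpolation=2)[:,:,::-1])
E
```

```text
21.15 [478.5 -86.4  28.3] [-0.  -0.5 -0.1]
[[487.0, -86.0, 66.0], [470.0, -86.0, 68.0], [483.0, -94.0, 72.0], [481.0, -94.0, 73.0], [470.0, -89.0, 74.0], [478.0, -95.0, 74.0], [470.0, -76.0, 75.0], [476.0, -98.0, 77.0]]
```

View pics/c18.png

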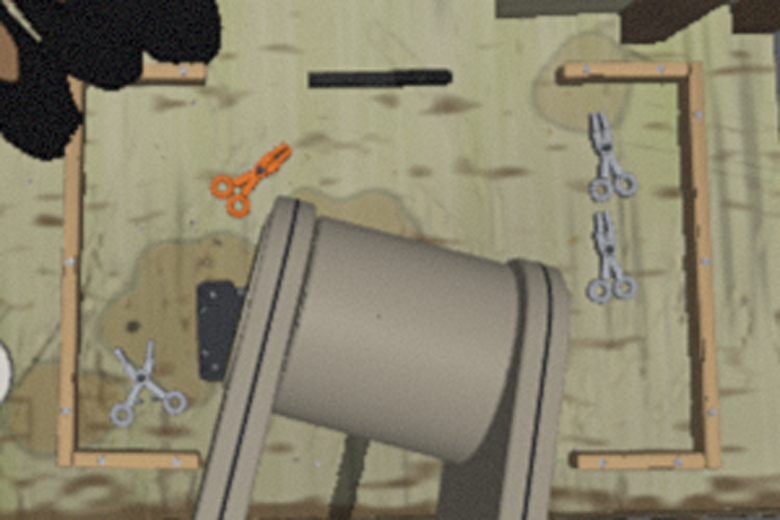

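View pics/cs18.png

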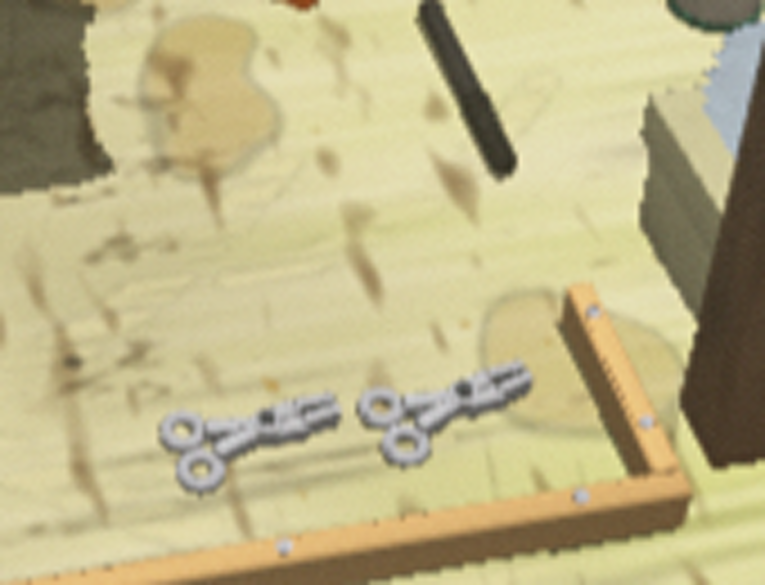

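View pics/s18.png

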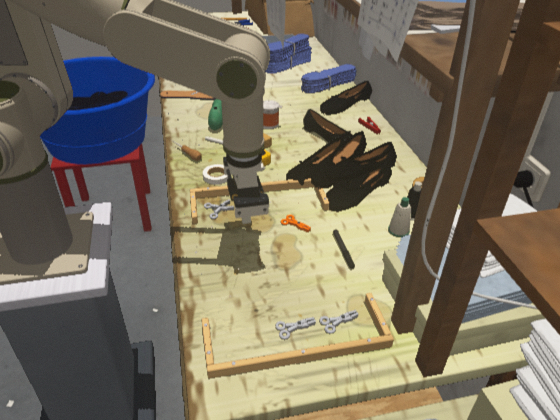

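```bash
python3 - <<'E'
from h import *
o=np.array([200,120]);f=lambda c,z:ray('top',o+np.array(c)/2.6,z).round(1).tolist()
print('Rclamp edge mid',f([(588,292),(596,215)],10))
print('open: loops',f([(122,413),(174,402)],10),'edge',f([(187,402)],5),'tips',f([(119,350),(152,343)],10),'pin',f([(142,378)],14))
im=np.load('pics/t0.npz')['im'];c=im[285:310,215:300];cv2.imwrite('pics/cw.png',cv2.resize(c,None,fx=8,fy=8,interpolation=2)[:,:,::-1])
E
```

```text
Rclamp edge mid [[500.5, -334.4, 10.0], [568.9, -345.1, 10.0]]
open: loops [[403.4, 82.0, 10.0], [412.0, 35.7, 10.0]] edge [[411.3, 24.4, 5.0]] tips [[459.0, 83.8, 10.0], [464.5, 54.2, 10.0]] pin [[434.1, 63.3, 14.0]]
```

View pics/cw.png

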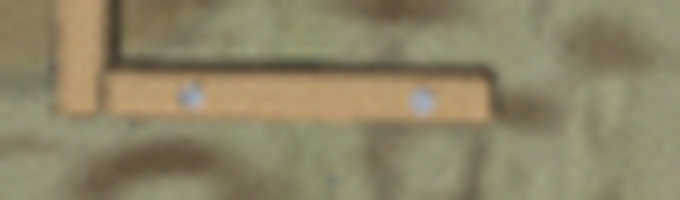

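```bash
python3 - <<'E'
from h import *
im=np.load('pics/s18.npz')['im'];c=im[170:235,185:265];cv2.imwrite('pics/cs18b.png',cv2.resize(c,None,fx=9,fy=9,interpolation=2)[:,:,::-1])
E
```

```text
(no output)
```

View pics/cs18b.png

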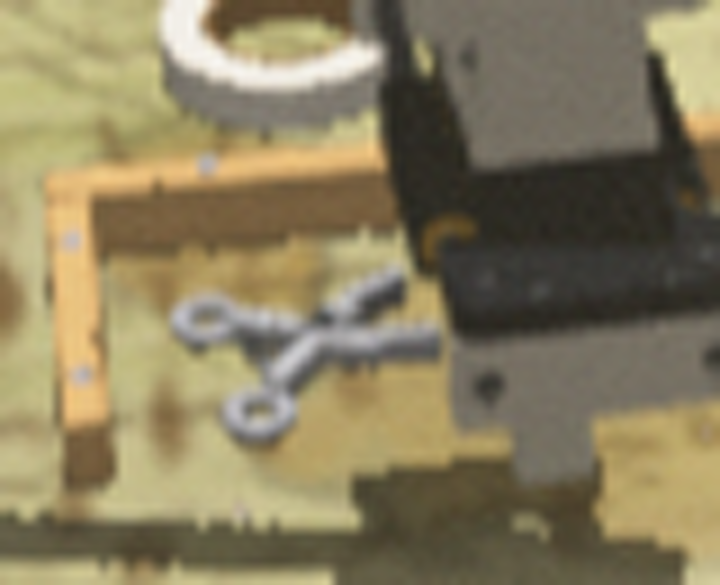

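```bash
python3 - <<'E'
from h import *
f=lambda c,z:ray('side',np.array([185,170])+np.array(c)/9,z).round(1).tolist()
print('loops',f([(206,318),(259,408)],10),'rim base',f([(259,440)],2),'wall end top',f([(88,422)],26),'base',f([(90,485)],0),'tips',f([(400,275),(435,338)],12))
E
```

```text
loops [[404.3, 75.6, 10.0], [414.4, 30.1, 10.0]] rim base [[413.3, 25.6, 2.0]] wall end top [[365.8, 13.2, 26.0]] base [[364.4, 17.6, 0.0]] tips [[462.7, 82.3, 12.0], [468.3, 49.8, 12.0]]
```

All in, but the open clamp's rear loop clears the mouth by only about 5–12 mm across the two views. I'll nudge it 10 mm deeper (the far side has about 27 mm to the back wall).

jog_arm(
  motion=[0, 0, 0.7, -0.35, 0, 0, 0, 0.7, -0.35, 0, 0, 0.2, 0.7, -0.3, 0, 0, 0.5, 0, 0, 0, 0, 0.3, 0, 0, 0],
)

```text
clock: 21.62
eef_pos: [439.6, -5.7, -12.1]
eef_rot: [-17.5, 90.0, -17.4]
ft_force: [-0.7, -0.2, -0.6]
gripper_width: 0.4
```

jog_arm(
  motion=[0, 0.3, 0, 0, 0, 0, 0.2, 0, 0, 0, 0, 0, 0, 0, 0, 0, 0, 0, 0, 0, 0, 0, 0, 0, 0],
)

```text
clock: 22.03
eef_pos: [440.6, -6.8, -30.6]
eef_rot: [-12.8, 89.9, -12.9]
ft_force: [0.5, -1.0, 0.3]
gripper_width: 0.2
```

```bash
python3 tip.py s19 160 120
```

```text
22.0833 [440.8  -6.8 -30.5] [ 0.8 -0.4 -0. ]
[[433.0, -5.0, 9.0], [447.0, -15.0, 11.0], [445.0, -18.0, 14.0], [442.0, -19.0, 16.0], [433.0, -9.0, 16.0], [439.0, -21.0, 18.0], [434.0, -21.0, 19.0], [437.0, -23.0, 20.0]]
```

View pics/cs19.png

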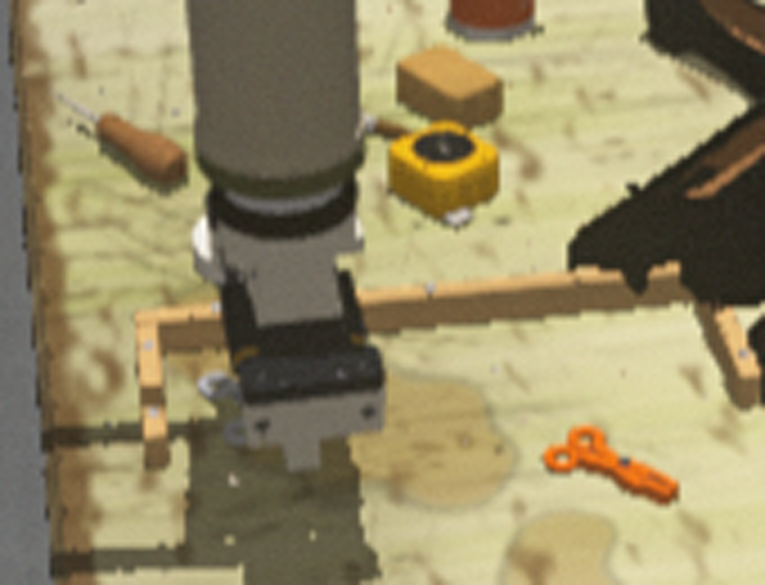

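jog_arm(
  motion=[0, 0.1, 0.2, -0.06, 0, 0, 0, 0.2, 0, 0, 0, 0, 0.2, 0, 0, 0, 0, 0.15, 0, 0, 0, 0, 0.1, 0, 0],
)

```text
clock: 22.5
eef_pos: [437.6, 28.8, -35.2]
eef_rot: [31.4, 90.0, 31.4]
ft_force: [-0.5, -0.2, -0.2]
gripper_width: 0.7
```

jog_arm(
  motion=[0, 0, 0.1, 0, 0, 0, 0, 0.1, 0, 0, 0, 0, 0.1, 0, 0, 0, 0, 0.1, 0, 0, 0, 0, 0.1, 0, 0],
)

```text
clock: 22.92
eef_pos: [437.6, 47.9, -35.3]
eef_rot: [-63.8, 90.0, -63.8]
ft_force: [0.0, -0.5, 0.6]
gripper_width: 0.4
```

jog_arm(
  motion=[0, 0, 0.08, 0, 0, 0, 0, 0.05, 0, 0, 0, 0, 0, 0, 0, 0, 0, 0, 0, 0, 0, 0, 0, 0, 0],
)

```text
clock: 23.33
eef_pos: [437.5, 52.8, -35.3]
eef_rot: [141.9, 90.0, 141.9]
ft_force: [0.5, -0.4, -0.2]
gripper_width: 0.6
```

```bash
python3 tip.py s20 160 120
```

```text
23.3833 [437.5  52.8 -35.3] [ 0.3 -0.8 -0.4]
[[429.0, 61.0, 5.0], [432.0, 47.0, 5.0], [430.0, 50.0, 7.0], [429.0, 62.0, 8.0], [430.0, 64.0, 9.0], [431.0, 72.0, 10.0], [430.0, 49.0, 11.0], [445.0, 41.0, 11.0]]
```

View pics/cs20.png

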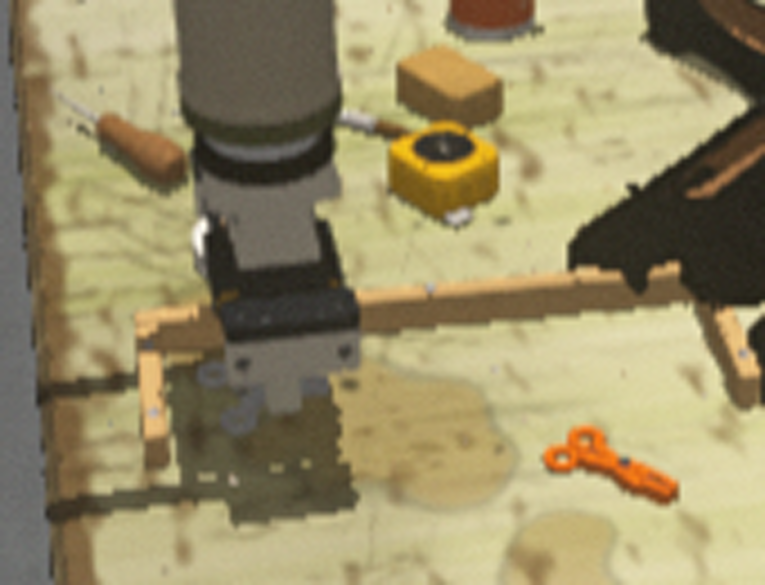

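Retreating and lifting well clear for the final look.

jog_arm(
  motion=[0, 0, -0.2, 0, 0, 0, 0, -0.4, 0, 0, 0, -0.3, -0.5, 0, 0, 0, -0.8, -0.6, 0, 0, 0, -0.8, -0.8, 0, 0],
)

```text
clock: 23.8
eef_pos: [435.5, -45.1, 37.9]
eef_rot: [164.1, 89.8, 164.1]
ft_force: [1.8, -1.1, -0.8]
gripper_width: 0.5
```

jog_arm(
  motion=[0, -0.5, -0.9, 0.2, 0, 0, 0, -0.9, 0.2, 0, 0, 0, -0.7, 0.1, 0, 0, 0, 0, 0, 0, 0, 0, 0, 0, 0],
)

```text
clock: 24.22
eef_pos: [457.1, -146.3, 58.0]
eef_rot: [176.8, 90.0, 176.5]
ft_force: [0.6, -0.2, -0.5]
gripper_width: 0.2
```

```bash
python3 tip.py s21 170 150;python3 - <<'E'
from h import *
im,d=cap('top','t21');cv2.imwrite('pics/c21.png',cv2.resize(im[120:320,200:500],None,fx=2.6,fy=2.6,interpolation=2)[:,:,::-1])
E
```

```text
24.2667 [ 456.8 -145.    57.7] [-0.3  0.6 -0.9]
[[456.0, -145.0, 4.0], [460.0, -122.0, 4.0], [450.0, -151.0, 101.0], [451.0, -155.0, 101.0], [464.0, -158.0, 104.0], [450.0, -152.0, 105.0], [459.0, -159.0, 106.0], [450.0, -150.0, 106.0]]
```

View pics/c21.png

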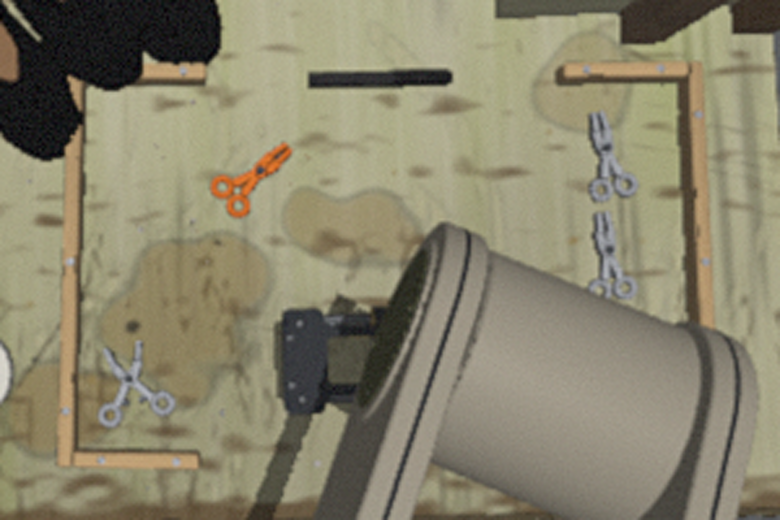

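View pics/cs21.png

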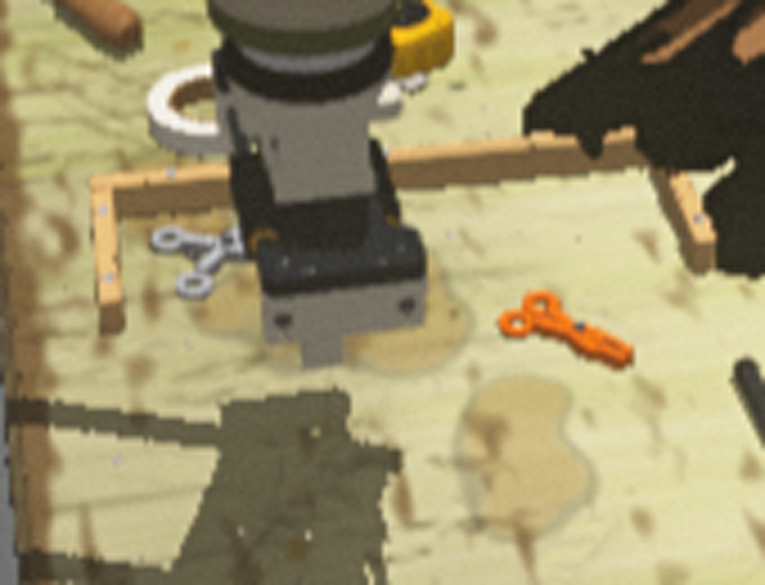

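```bash
python3 - <<'E'
from h import *
f=lambda c,z:ray('top',np.array([200,120])+np.array(c)/2.6,z)
P=f([(110,414),(162,402),(107,350),(140,343),(175,402)],10);print(P.round(1).tolist())
L=np.linalg.norm(P[0]-P[1]);T=np.linalg.norm(P[2]-P[3]);print('loop sep',L,'tip sep',T,'start loop sep',np.hypot(10,45),'shut sep 22 ; angle est',2*np.arcsin(L/74)-2*np.arcsin(22.5/74),2*np.arcsin(T/68))
s0=np.load('pics/t0.npz')['im'].astype(int);s1=np.load('pics/t21.npz')['im'].astype(int)
for n,(a,b,c,d) in dict(orange=(165,210,278,318),marker=(142,158,315,378),roll=(240,285,165,208),tape=(188,222,145,182)).items():print(n,np.abs(s0[a:b,c:d]-s1[a:b,c:d]).mean().round(1))
print(ctrl.job_done())
E
```

```text
[[402.8, 92.7, 10.0], [412.3, 46.3, 10.0], [459.2, 94.5, 10.0], [464.8, 64.9, 10.0], [412.0, 34.8, 10.0]]
loop sep 47.29918715116093 tip sep 30.047468348343568 start loop sep 46.09772228646444 shut sep 22 ; angle est 0.7689678072115298 0.9153744073262065
orange 4.9
marker 4.7
roll 4.9
tape 4.6
the job is handed in; nothing more can be done
None
```

The sort is done and handed in at about 24 s of the 51 s allowed: the open clamp is in the left bay and both shut clamps are in the right bay. No verdict came back.

**What I did:** I pushed each clamp along the bench with the closed fingertips. Force readings stayed within about 2 N throughout.

**Last checks:**
- **Open clamp, left bay:** The top view puts it about 20 mm past the mouth and about 15 mm off the back wall. Its loops are 47 mm apart, against 46 mm at the start, so it is still open. I had nudged it 10 mm deeper, because at first it cleared the mouth by only about 5–12 mm.
- **Shut clamps, right bay:** They are about 15 and 22 mm past the mouth, loops together and jaws touching. In the very last top view the arm hid part of one clamp's loops, but a clear view just before showed it fully.
- **Bystanders:** The orange look-alike, marker, tape roll and tape measure look unchanged between the first and last top pictures.

**What disagreed:**
- **Height reading:** The robot's reported tool height was about 40 mm lower than the fingertips seen by the side camera; x and y agreed. Because of this my first push passed over the open clamp without touching it. After that I went by the camera height, so the reported z was about -35 mm while pushing.
- **Camera positions:** The two cameras differed by up to about 6 mm on the open clamp's position.

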